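# Gauge a key blank in the taper gauge and set the cursor to it

## Task

Take the all-brass key blank out of the blue rack, stand it upright on the floor of the taper gauge's slot at the wide end, and slide it along the slot, pressing only gently, until it wedges lightly between the grey fence and the red jaw. Leave it standing wedged where it stops and slide the orange cursor back along its rail until its arm just touches the barrel, without pushing the blank loose, so that the size can be read. Leave the steel blanks and the other things on the bench alone.

Things in the scene. Friction and masses are not known exactly. Their poses are not given: they have to be found in the camera images.
- blank_bow (a point): Centre of the bow (flat round head, 32 mm across, 9 mm thick; grip it here) of the brass key blank, 60 mm above the foot of its upright round barrel. Barrel about 12 mm in diameter (the exact size is being gauged); blank 76 mm tall, 90 g. x: normal to the bow's flat faces (close the fingers along x); y: level, in the bow's plane; z: up. Other blanks in the rack: same shape, steel with black bow.
- blank_barrel (a point): A point on the barrel's axis of the brass blank, 8 mm above its foot. Axes as for blank_bow.
- rack: Blue rack block, fixed, 60 x 190 x 34 mm (x, y, z), origin at the centre of its underside. Three upright round holes in a row along its y, 60 mm apart, 2 mm wider than a barrel, floors 8 mm above the table; the three blanks stand in them, in any order.
- gauge: Taper gauge, fixed; base plate 180 x 250 x 8 mm (x, y, z), origin centre of its underside, z up. Slot floor = top of plate, 8 mm above table. Slot runs along y, narrowing to +y by about 1 mm per 10, between grey fence and rigid red jaw (top 24 mm above table), clamped at a different setting each time. At y = -85 mm it is over 19 mm wide; the stop lies at y = 0 to 60 mm. Cursor rail at x = -60 mm.
- fence: Straight grey fence, fixed part of the gauge, 20 x 230 x 16 mm (x, y, z), top 24 mm above the table, with black scale ticks. Origin on its slot face, half-way along, at slot-floor height, 10 mm along +x from the gauge's origin. The slot face is the plane x = 0 of this frame (slot on the +x side). Axes as the gauge. Rigid.
- cursor_knob (a point): Centre of the orange cursor's upright grip, 24 x 14 x 30 mm (gauge x, y, z), 45 mm above the table; its top is 60 mm above the table. Grip it from above across its 14 mm, along the gauge's y. It slides along the gauge's y only, with about 1.2 N of friction, and stays where left. Axes as the gauge.
- cursor_nib (a point): Middle of the face of the cursor's arm that touches the barrel; the face looks to the gauge's -y. The arm is 8 mm high (30 to 38 mm above the table) and crosses over fence and slot. The point lies 78 mm along +x and 5 mm along -y from the middle of the grip. Axes as the gauge.
- cursor (a joint): Position of the cursor along the gauge's y, in m: the touching face is at y = value - 0.005 m in the gauge's frame. It starts near the narrow end, at 0.075 to 0.098, and can travel from -0.03 to 0.10.
- spare1: A steel blank with a black bow, same size as the brass one, origin at its foot: leave alone.
- spare2: The other steel blank, as spare1.
- padlock: Brass padlock, 46 x 26 x 70 mm, bystander, origin at its underside.
- driver: Screwdriver lying on the bench, bystander.
- chipbrush: Brush lying on the bench, bystander.
- oil: Yellow oil bottle, 44 mm in diameter, 120 mm tall, bystander, origin at its underside.
- pot: Steel pot, 70 mm in diameter, 60 mm tall, bystander, origin at its underside.

How it is judged (in metres and radians):
On the way, in this order (a step that is already met when the one before it is completed fails the run):
1. the brass blank stands low in the wide end of the slot (z of blank_barrel in the frame of gauge below 0.021 m and angle between blank_barrel's own z axis and vertical below 0.12 rad and y of blank_barrel in the frame of gauge between -0.115 and -0.025 m and x of blank_barrel in the frame of fence between 0 and 0.025 m), for 0.1 s.
2. the blank is wedged: it presses on fence and jaw at once, with at least 2 N on each (z of blank_barrel in the frame of gauge below 0.021 m and angle between blank_barrel's own z axis and vertical below 0.12 rad and x of blank_barrel in the frame of fence between 0 and 0.007 m and contact force between blank and fence above 2 N and contact force between blank and red_jaw above 2 N), for 0.2 s.
3. the cursor's arm has been brought to within 2.5 mm of the barrel (y of blank_barrel in the frame of cursor_nib between -0.0087 and -0.0032 m), for 0.2 s.
At the end, for the whole second after the job is handed in: The brass blank stands upright in the slot (within 0.12 rad, foot within 5 mm of the slot's floor), still wedged at its stop (barrel pressing on both the fence and the jaw), at rest and released, and the cursor's arm is within 2.5 mm of touching the barrel (all of step 3 and z of blank_barrel in the frame of gauge below 0.021 m and angle between blank_barrel's own z axis and vertical below 0.12 rad and x of blank_barrel in the frame of fence between 0 and 0.007 m and contact force between blank and fence above 0.3 N and contact force between blank and red_jaw above 0.3 N and linear speed of blank below 0.01 m/s and contact force between blank and the fingers below 0.1 N).
It fails at once if the blank is forced: more than 25 N between it and the gauge (with the cursor), or between it and the jaw (contact force between blank and gauge above 25 N or contact force between blank and red_jaw above 25 N).
It fails at once if a steel blank is taken or shifted by more than 15 mm (distance of any of spare1, spare2 from where it was at the start of the episode above 0.015 m).
It fails at once if another thing on the bench is shifted by more than 30 mm (distance of any of padlock, driver, chipbrush, oil, pot from where it was at the start of the episode above 0.03 m).
It also fails if it takes over 69 s, if anything falls off the work surface, if the arm or the gripper's body presses on something with over 40 N, if the wrist force passes 120 N, or if a joint passes its speed limit or range.

## Robot

A 6-joint arm with a two-finger parallel gripper is mounted at the origin on the work surface. World frame = base frame: x ahead of the robot, y to its left, z up, the work surface at z = 0. Lengths are in mm, angles in rad, forces in N, time in s.
With the tool pointing down it reaches from about 275 to 1000 mm from the base axis. Payload 8.4 kg.
Tool frame: the origin (TCP) lies midway between the tips of the shut fingers; the grasp point (between the pads) lies 19 mm behind it; z points along the fingers, y is the line along which they close (so a half turn about z gives the same grasp; the last joint's range is limited). The gripper opens to 85 mm and grips with 20 to 120 N. Pads are 22 mm wide; open, the fingers measure 114 mm over their backs; the gripper's body (76 mm by 85 mm) begins 54 mm behind the grasp point. The pads swing forward as they close: fully open they stand 13 mm farther back than shut.
Start: joints at [-1.251, 0.353, 1.633, -0, 1.155, -0.002], TCP at [197.67, -592.92, 231.281] pointing down, gripper open.
Joint ranges: [-2.63, 2.63], [-0.92, 2.1], [0.06, 2.66], [-1.3, 4.44], [0, 2.69], [-3.02, 3.02]. Speed limits (rad/s): [2.22, 2.22, 2.79, 3.14, 3.14, 3.14].

## Interface

Orientations are given as [roll, pitch, yaw] about the fixed x, y, z axes, in that order (R = Rz(yaw) Ry(pitch) Rx(roll)).
In Python, from rig import r gives the robot as it stands.
- The arm moves only by the shell command python3 -m inch 'ROWS' [OPENING] [FORCE]. ROWS is JSON, a list that holds one entry, the list of rows, each a list of 6 numbers: the shift along the tool's x, y, z scaled (see below), then the turn, a rotation vector about the tool's x, y, z scaled (see below). In form: [[[tx, ty, tz, wx, wy, wz], ...]]. A call has 1 to 8 rows; each row is the pose to reach, as a shift and turn from the pose commanded when the call began, along the tool's axes at that moment, turning the shorter way round; what a row does not reach only later rows make up. The controller multiplies each number of a shift by 20 cm and each number of a turn by pi rad. A row lasts 1/12 s, in which the tool goes at most 41.7 mm and 7.16 degrees, less where a joint would pass 70% of its speed; a pose out of reach is approached as far as the arm can. A call with a number of a shift or a turn outside -1 to 1 is refused whole. A call with a gripper value outside its range is refused whole. OPENING is the gripper's target within -1 to 1 (fully open at 1, half-way at 0, shut at -1), set as the call begins (- or left out, the last holds). The fingers move at their own pace and stop on an object; FORCE is the grip in N (left out, the last holds). Time passes only in rows, so rows that repeat a pose let the fingers close. It gives the time, the measured TCP pose, the force, the opening and the grip force at its end, in the units of the state.
- r.sense(): the state, without advancing time (a new reading comes with each control period).
- r.grab_frame(name): name is "scene" or "top" or "wrist"; returns the picture (400x640x3 uint8, red, green, blue); there is no depth.
- r.camera_info(name): a dict with "K" (3x3 intrinsics, pixels), "rvec" (rotation vector, rad) and "tvec" (3), from world to camera coordinates, as OpenCV has them; the wrist camera has in their place "mount" (4x4, takes a point from camera to tool coordinates, whose origin is the TCP and whose axes are the flange's). Camera axes: x right, y down, z forward; pixel columns grow to the right and rows downward; lengths in mm; the calibration is good to about 2 mm. The wrist camera is an equidistant fisheye: a pixel r from the principal point sees the ray r / f radians off the axis. A picture is of the moment at which its call begins: read the wrist's pose just before it. camera_info takes no time and is no camera call.
- r.sign_off(): hands the job in; it is judged then, once.
The state is a dict: "clock": time; "qpos": joint angles; "qvel": joint speeds; "joint_efforts": joint torques, N m; "eef_pos": TCP position; "tcp_rot": TCP orientation; "contact_force": force on the tool from outside, world axes, zero at the start; "wrist_torque": the same for the moment, N m; "opening": opening from 0.0 (shut) to 1.0 (fully open); "grasp_force": force on a finger pad.
Only numpy, scipy, OpenCV 4.12 (cv2) and the standard library are available. Lean on these libraries where they do the work, as an engineer would, in place of code of your own. Each camera call takes 0.05 s, during which the arm holds its last target. There are 200 camera calls.

## Working session

There is one attempt and no reset: what is moved stays moved. The work goes in short steps, Python scripts to look and compute and a shell command to move; the robot and the scene stay as the last step left them, time stands still between calls to the robot, and variables do not carry over. Pictures are saved under pics/ and viewed, at most 10 in all, crops included, and the job is handed in when it is done.

```bash
ls; mkdir -p pics; python3 - <<'E'
from rig import r
import cv2
for n in("scene","top"):
    im=r.grab_frame(n); cv2.imwrite(f"pics/{n}0.png",im[:,:,::-1])
    print(n,{k:v for k,v in r.camera_info(n).items()})
print(r.camera_info("wrist"));print(r.sense())
E
```

```text
pics
scene {'K': array([[515.83723378,   0.        , 327.76601518],
       [  0.        , 515.83723378, 195.48183313],
       [  0.        ,   0.        ,   1.        ]]), 'rvec': array([ 2.03114189,  1.18333124, -0.55875484]), 'tvec': array([-252.53715869, -252.97133515, 1943.12466153])}
top {'K': array([[398.5984136 ,   0.        , 321.44487364],
       [  0.        , 398.5984136 , 191.793085  ],
       [  0.        ,   0.        ,   1.        ]]), 'rvec': array([ 2.18127898, -2.19270288,  0.08131905]), 'tvec': array([ -39.66195689,  533.66193125, 1425.26553114])}
{'K': array([[309.70691629,   0.        , 323.03177867],
       [  0.        , 309.70691629, 197.15822214],
       [  0.        ,   0.        ,   1.        ]]), 'mount': array([[-4.61533840e-04, -9.63128740e-01, -2.69040548e-01,
         6.71084538e+01],
       [ 9.99999825e-01, -3.44864592e-04, -4.80911741e-04,
        -3.79035511e-01],
       [ 3.70397361e-04, -2.69040723e-01,  9.63128731e-01,
        -1.42515792e+02],
       [ 0.00000000e+00,  0.00000000e+00,  0.00000000e+00,
         1.00000000e+00]])}
{'clock': 0.1, 'qpos': array([-1.25140612e+00,  3.53598049e-01,  1.63406541e+00, -1.64909098e-05,
        1.15517111e+00, -2.41218216e-03]), 'qvel': array([-3.88108448e-04, -3.30734613e-04, -1.83956548e-03, -1.47127283e-03,
        1.48102555e-03, -8.84776937e-05]), 'joint_efforts': array([-7.32512308e-04, -6.06362128e+01, -3.42820466e+01, -7.78689719e-05,
        3.95000505e-03, -3.38120128e-05]), 'eef_pos': array([ 197.52841526, -592.52006203,  230.62235813]), 'tcp_rot': array([-3.14035070e+00,  1.20828734e-05,  3.21809068e-01]), 'contact_force': array([-0.21111371, -0.21855619,  0.58267678]), 'wrist_torque': array([ 0.00946272, -0.02720882,  0.01577577]), 'grasp_force': 0.0, 'opening': 0.9984254401322732}
```

View pics/top0.png

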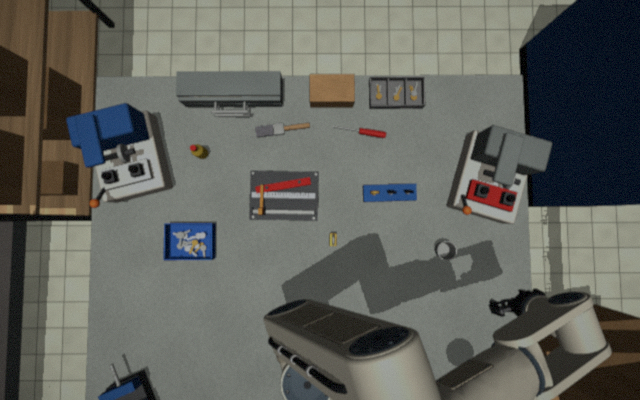

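View pics/scene0.png

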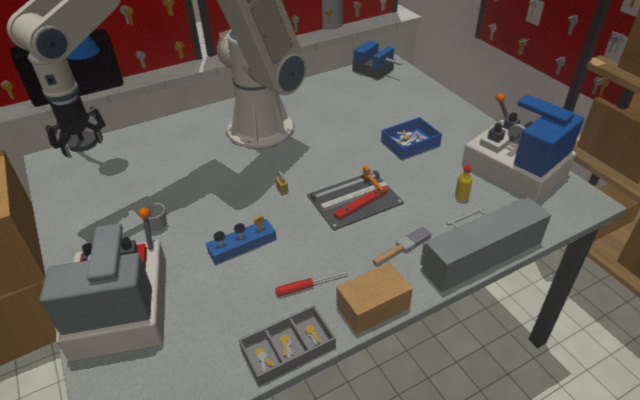

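The top view shows the gauge around (284,195), with its narrow end and cursor on the left. The rack is around (390,193), and the brass bow is the left one at (375,192). I'll enlarge both.

```bash
python3 - <<'E'
import cv2
a=cv2.imread("pics/top0.png")[160:230,240:430]
cv2.imwrite("pics/c_top.png",cv2.resize(a,None,fx=4.2,fy=4.2,interpolation=cv2.INTER_CUBIC))
a=cv2.imread("pics/scene0.png")[155:265,195:415]
cv2.imwrite("pics/c_scene.png",cv2.resize(a,None,fx=3.6,fy=3.6,interpolation=cv2.INTER_CUBIC))
E
```

```text
(no output)
```

View pics/c_top.png

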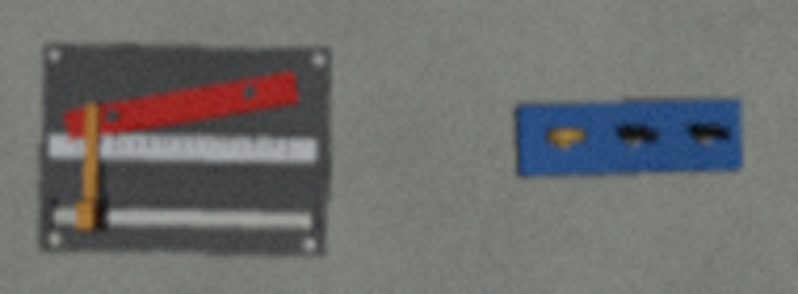

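View pics/c_scene.png

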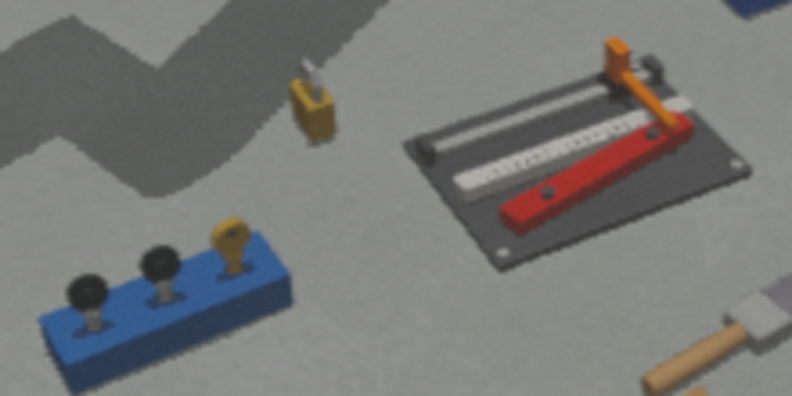

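```bash
cat > h.py <<'E'
import numpy as np, cv2
from rig import r
def ray(cam,u,v):
    c=r.camera_info(cam);R=cv2.Rodrigues(c["rvec"])[0]
    d=R.T@np.linalg.inv(c["K"])@[u,v,1];o=-R.T@c["tvec"];return o,d
def onz(cam,u,v,z):
    o,d=ray(cam,u,v);return o+d*(z-o[2])/d[2]
T=lambda u,v,z:onz("top",240+(u+.5)/4.2-.5,160+(v+.5)/4.2-.5,z)
S=lambda u,v,z:onz("scene",195+(u+.5)/3.6-.5,155+(v+.5)/3.6-.5,z)
def wray(s,u,v):
    from scipy.spatial.transform import Rotation as Ro
    c=r.camera_info("wrist");K=c["K"];p=np.array([u-K[0,2],v-K[1,2]])/K[0,0];t=np.hypot(*p)
    d=np.r_[p/t*np.sin(t),np.cos(t)];M=c["mount"];R=Ro.from_euler("xyz",s["tcp_rot"]).as_matrix()
    return s["eef_pos"]+R@M[:3,3],R@M[:3,:3]@d
def wz(s,u,v,z):
    o,d=wray(s,u,v);return o+d*(z-o[2])/d[2]
E
python3 - <<'E'
from h import *
np.set_printoptions(precision=1,suppress=True)
g=[T(*p,8) for p in((44,45),(329,48),(324,255),(40,250))];print("gauge",*g,np.mean(g,0))
print("g scene",S(750,172,8),S(502,270,4),S(404,146,8))
k=[T(*p,34) for p in((517,103),(741,99),(742,170),(519,176))];print("rack",*k,np.mean(k,0))
print("bow",T(566,135,68),S(231,240,68),"rack sc",S(290,275,34),S(72,362,34),S(41,320,34),S(258,232,34))
print("fence",T(50,160,24),T(317,162,24),T(50,134,24),T(317,139,24))
print("jaw",T(66,112,24),T(296,72,24),T(300,101,24),T(68,137,24))
print("knob",T(87,214,60),S(618,46,60))
E
```

```text
gauge [614.4 218.4   8. ] [610.5 -30.1   8. ] [430.4 -24.9   8. ] [436.  220.6   8. ] [522.8  96.    8. ]
g scene [618.5 211.9   8. ] [612.1 -30.9   4. ] [437.8 -30.9   8. ]
rack [ 559.2 -190.8   34. ] [ 561.6 -382.5   34. ] [ 500.8 -382.1   34. ] [ 496.7 -191.7   34. ] [ 529.6 -286.8   34. ]
bow [ 529.1 -227.6   68. ] [ 532.7 -230.6   68. ] rack sc [ 559.  -194.7   34. ] [ 561.2 -377.9   34. ] [ 506.9 -383.8   34. ] [ 500.5 -196.5   34. ]
fence [513.  209.7  24. ] [510.1 -19.4  24. ] [535.4 209.9  24. ] [529.9 -19.5  24. ]
jaw [554.3 196.3  24. ] [587.9  -1.6  24. ] [562.7  -5.   24. ] [532.7 194.4  24. ]
knob [465.6 172.3  60. ] [467.2 171.2  60. ]
```

```bash
python3 -m inch '[[[0.1,-0.06,0,0,0,-0.02],[0.3,-0.17,0,0,0,-0.06],[0.5,-0.28,0,0,0,-0.1],[0.7,-0.39,0,0,0,-0.14],[0.85,-0.48,0,0,0,-0.17],[0.95,-0.53,0,0,0,-0.19],[1,-0.56,0,0,0,-0.2],[1,-0.56,0,0,0,-0.2]]]' 1 40
python3 - <<'E'
from rig import r
import numpy as np
s=r.sense();y=s["tcp_rot"][2];d=np.array([530-0,-228])-s["eef_pos"][:2]
print(s["tcp_rot"],s["eef_pos"],[d@[np.cos(y),np.sin(y)]/200,d@[np.sin(y),-np.cos(y)]/200],-(np.pi/2-y)/np.pi)
E
```

```text
clock: 0.77
eef_pos: [353.3, -421.6, 231.1]
tcp_rot: [-3.141, -0.001, 0.954]
contact_force: [-0.1, 0.0, 0.1]
opening: 0.998
grasp_force: 0.0
[-3.14108051e+00 -5.44241021e-04  9.54208207e-01] [ 353.31008657 -421.5565341   231.10419664] [np.float64(1.300430498013603), np.float64(0.16114265373452077)] -0.19626609413394766
```

```bash
python3 -m inch '[[[0.1,0.01,0,0,0,-0.02],[0.28,0.03,0,0,0,-0.06],[0.46,0.06,0,0,0,-0.1],[0.64,0.08,0,0,0,-0.14],[0.82,0.1,0,0,0,-0.18],[0.95,0.12,0,0,0,-0.196],[1,0.12,0,0,0,-0.196],[1,0.12,0,0,0,-0.196]]]'
python3 - <<'E'
from h import *
import cv2
s=r.sense();im=r.grab_frame("wrist");cv2.imwrite("pics/w1.png",im[:,:,::-1])
y=s["tcp_rot"][2];d=np.array([530,-228])-s["eef_pos"][:2]
print(s["tcp_rot"],s["eef_pos"],[d@[np.cos(y),np.sin(y)]/200,d@[np.sin(y),-np.cos(y)]/200])
np.save("s1.npy",s,allow_pickle=True)
E
```

```text
clock: 1.43
eef_pos: [488.5, -274.2, 231.0]
tcp_rot: [-3.141, -0.0, 1.565]
contact_force: [-0.7, -0.7, 1.0]
opening: 1.002
grasp_force: 0.0
[-3.14130425e+00 -5.35735938e-05  1.56532461e+00] [ 488.48072421 -274.2437461   231.02089213] [np.float64(0.2323511716340261), np.float64(0.20632811474167656)]
```

View pics/w1.png

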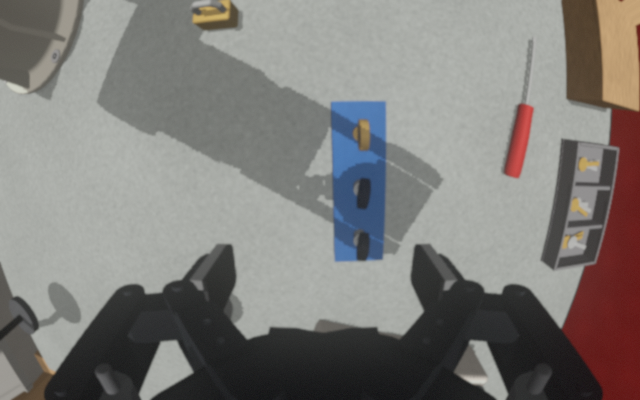

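The wrist view shows the brass bow around (363,135), thin across image x, and the rack top's corners at about (332,102), (385,101), (384,260) and (336,261).

```bash
python3 - <<'E'
from h import *
np.set_printoptions(precision=1,suppress=True)
s=np.load("s1.npy",allow_pickle=True).item()
print("bow",wz(s,363,135,76),wz(s,363,193,76),wz(s,363,245,76))
k=[wz(s,*p,34) for p in((332,102),(385,101),(384,260),(336,261))];print(*k,np.mean(k,0))
E
python3 -m inch '[[[0.05,0.05,0.05,0,0,0],[0.15,0.15,0.15,0,0,0],[0.22,0.21,0.25,0,0,0],[0.23,0.21,0.35,0,0,0],[0.23,0.21,0.35,0,0,0],[0.23,0.21,0.35,0,0,0]]]'
python3 - <<'E'
from h import *
s=r.sense();im=r.grab_frame("wrist");cv2.imwrite("pics/w2.png",im[:,:,::-1])
np.save("s2.npy",s,allow_pickle=True)
E
```

```text
bow [ 526.  -227.2   76. ] [ 527.2 -285.    76. ] [ 529.1 -341.8   76. ]
[ 497.4 -194.1   34. ] [ 555.5 -192.    34. ] [ 562.3 -382.2   34. ] [ 502.5 -382.2   34. ] [ 529.5 -287.6   34. ]
clock: 1.98
eef_pos: [528.7, -229.4, 160.1]
tcp_rot: [-3.139, -0.001, 1.564]
contact_force: [0.6, -0.3, 0.3]
opening: 1.001
grasp_force: 0.0
```

View pics/w2.png

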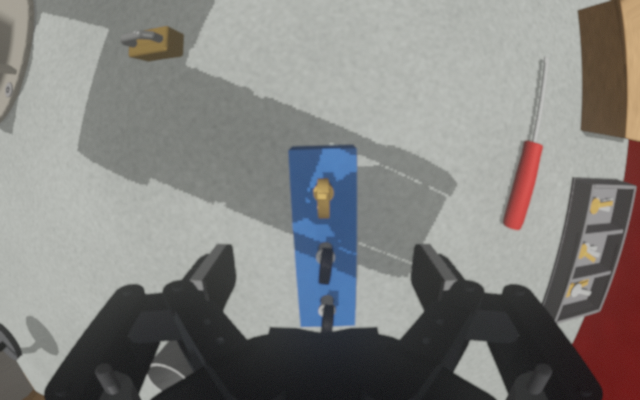

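```bash
python3 - <<'E'
from h import *
np.set_printoptions(precision=1,suppress=True)
s=np.load("s2.npy",allow_pickle=True).item();print(s["eef_pos"])
print("bow",wz(s,323,187,80),wz(s,323,200,72),wz(s,325,265,72),wz(s,328,315,72))
k=[wz(s,*p,34) for p in((290,150),(357,148),(355,325),(302,325))];print(*k)
E
python3 -m inch '[[[0.01,0,0.08,0,0,-0.01],[0.01,0,0.2,0,0,-0.01],[0.01,0,0.35,0,0,-0.01],[0.01,0,0.46,0,0,-0.01],[0.01,0,0.53,0,0,-0.01],[0.01,0,0.55,0,0,-0.01],[0.01,0,0.55,0,0,-0.01],[0.01,0,0.55,0,0,-0.01]]]'
```

```text
[ 528.7 -229.4  160.1]
bow [ 527.4 -215.5   80. ] [ 527.3 -227.8   72. ] [ 528.5 -284.5   72. ] [ 531.1 -337.4   72. ]
[ 498.6 -193.1   34. ] [ 557.1 -191.7   34. ] [ 561.  -381.2   34. ] [ 503.2 -380.6   34. ]
clock: 2.7
eef_pos: [530.8, -227.8, 52.7]
tcp_rot: [3.14, 0.001, 1.596]
contact_force: [0.1, -0.3, 1.0]
opening: 1.001
grasp_force: 0.0
```

```bash
python3 -m inch '[[[0,-0.01,0.01,0,0,0],[0,-0.01,0.01,0,0,0]]]' ; python3 -m inch '[[[0,0,0,0,0,0],[0,0,0,0,0,0],[0,0,0,0,0,0],[0,0,0,0,0,0],[0,0,0,0,0,0],[0,0,0,0,0,0],[0,0,0,0,0,0],[0,0,0,0,0,0]]]' -1 40
```

```text
clock: 2.87
eef_pos: [528.4, -227.4, 50.4]
tcp_rot: [3.14, 0.001, 1.597]
contact_force: [-0.7, -0.2, 0.0]
opening: 0.996
grasp_force: 0.0
clock: 3.53
eef_pos: [528.2, -227.0, 49.4]
tcp_rot: [3.141, 0.0, 1.597]
contact_force: [-0.3, 0.1, 2.0]
opening: 0.106
grasp_force: 39.0
```

```bash
python3 -m inch '[[[0,0,-0.05,0,0,0],[0,0,-0.15,0,0,0],[0,0,-0.3,0,0,0],[0,0,-0.42,0,0,0],[0,0,-0.5,0,0,0],[0,0,-0.5,0,0,0]]]'; python3 -m inch '[[[0.08,0,0,0,0,0],[0.25,0,0,0,0,0],[0.45,0,0,0,0,0],[0.65,0,0,0,0,0],[0.85,0,0,0,0,0],[0.95,0,0,0,0,0],[1,0,0,0,0,0],[1,0,0,0,0,0]]]'
python3 - <<'E'
from h import *
r.grab_frame("wrist");s=r.sense();im=r.grab_frame("wrist");cv2.imwrite("pics/w3.png",im[:,:,::-1])
np.save("s3.npy",s,allow_pickle=True);print(s["eef_pos"],s["tcp_rot"])
E
```

```text
clock: 4.03
eef_pos: [530.0, -227.8, 153.4]
tcp_rot: [3.136, 0.003, 1.597]
contact_force: [0.5, -0.7, -0.9]
opening: 0.104
grasp_force: 39.2
clock: 4.7
eef_pos: [522.2, -25.3, 148.7]
tcp_rot: [-3.14, -0.0, 1.6]
contact_force: [0.7, -0.8, -0.9]
opening: 0.105
grasp_force: 39.2
[522.47333827 -26.62282127 148.84750491] [-3.14084013e+00  2.37387558e-04  1.59921544e+00]
```

View pics/w3.png

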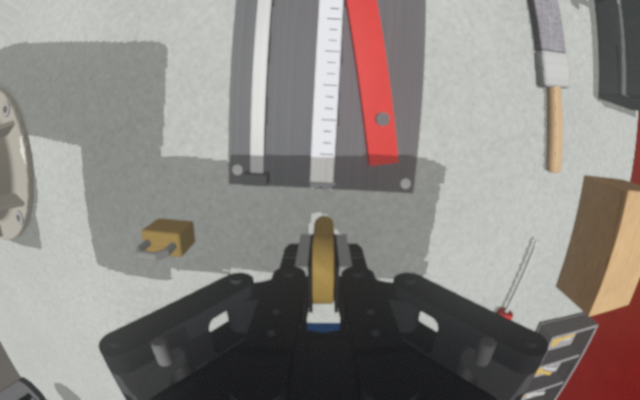

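```bash
python3 - <<'E'
from h import *
np.set_printoptions(precision=1,suppress=True)
s=np.load("s3.npy",allow_pickle=True).item()
hsv=cv2.cvtColor(cv2.imread("pics/w3.png"),cv2.COLOR_BGR2HSV)
F=[];J=[]
for v in range(4,165,8):
    row=hsv[v].astype(int)
    g=(row[:,1]<60)&(row[:,2]>(150 if v<150 else 95))
    u=325
    while g[u] or g[u+1] or g[u+2]:u+=1
    red=np.where((row[:,1]>130)&(row[:,2]>90)&((row[:,0]<8)|(row[:,0]>172)))[0];red=red[(red>335)&(red<410)]
    F.append(wz(s,u-.5,v,24)); J.append([*wz(s,red[0]-.5,v,24)[:2],*wz(s,red[0]-.5,v,8)[:2]] if len(red) else [np.nan]*4)
F=np.array(F);J=np.array(J)
for f,j in zip(F,J):print(f[:2],j)
print(np.polyfit(F[:,1],F[:,0],1))
m=~np.isnan(J[:,0]);print(np.polyfit(J[m,1],J[m,0],1),np.polyfit(J[m,3],J[m,2],1))
print("corners",wz(s,229,184,8),wz(s,413,192,8),"fence end",wz(s,310,186,24),wz(s,334,186,24),"jaw end",wz(s,368,165,24),wz(s,398,163,24))
print("bowtop",wz(s,322,225,183))
E
```

```text
[534.2 140.3] [536.8 140.4 537.8 146.3]
[533.5 132.4] [537.8 132.7 538.9 138.1]
[533.7 124.8] [539.7 125.1 540.9 130.1]
[533.  117.2] [540.7 117.7 542.  122.2]
[533.2 109.8] [541.7 110.3 543.  114.4]
[533.3 102.5] [542.7 103.  544.1 106.7]
[532.7  95.3] [543.7  95.8 545.2  99.1]
[532.8  88.1] [545.6  88.8 547.2  91.6]
[533.  81.] [546.7  81.7 548.3  84.1]
[532.4  74. ] [547.7  74.7 549.4  76.7]
[531.7  66.9] [548.8  67.8 550.5  69.3]
[532.  60.] [549.9  60.8 551.7  62. ]
[532.2  53.1] [551.   53.9 552.9  54.7]
[531.5  46.1] [552.1  47.  554.   47.4]
[531.7  39.2] [553.2  40.1 555.3  40. ]
[531.1  32.3] [554.4  33.2 556.5  32.7]
[531.4  25.3] [555.6  26.3 557.7  25.4]
[530.7  18.4] [556.8  19.4 559.   18.1]
[531.   11.4] [558.   12.4 560.3  10.7]
[557.5   5.3] [559.3   5.4 561.6   3.2]
[531.5  -2.7] [561.4  -1.6 563.9  -4.2]
[ -0.  534.9]
[ -0.2 560.2] [ -0.2 562.2]
corners [430.1 -26.9   8. ] [608.9 -29.9   8. ] fence end [509.6 -23.1  24. ] [530.9 -22.5  24. ] jaw end [560.1  -2.6  24. ] [587.2   0.3  24. ]
bowtop [520.2   0.5 183. ]
```

```bash
python3 -m inch '[[[0.06,0.02,0,0,0,0],[0.15,0.06,0.02,0,0,0],[0.23,0.1,0.1,0,0,0],[0.255,0.105,0.2,0,0,0],[0.255,0.105,0.32,0,0,0],[0.255,0.105,0.41,0,0,0],[0.255,0.105,0.44,0,0,0],[0.255,0.105,0.44,0,0,0]]]';python3 -m inch '[[[0,0,0,0,0,0],[0,0,0,0,0,0]]]'
```

```text
clock: 5.47
eef_pos: [541.5, 23.8, 59.7]
tcp_rot: [-3.138, 0.0, 1.596]
contact_force: [0.0, 0.4, -0.6]
opening: 0.105
grasp_force: 39.2
clock: 5.63
eef_pos: [543.4, 24.2, 62.4]
tcp_rot: [3.14, -0.0, 1.596]
contact_force: [-1.0, -0.1, -0.8]
opening: 0.105
grasp_force: 39.2
```

```bash
python3 -m inch '[[[0,0,0.015,0,0,0],[0,0,0.03,0,0,0],[0,0,0.04,0,0,0],[0,0,0.04,0,0,0]]]';for i in 1 2 3 ; do python3 -m inch '[[[0,0,0.005,0,0,0],[0,0,0.0075,0,0,0],[0,0,0.0075,0,0,0]]]' | egrep "eef|contact"; done
```

```text
clock: 5.97
eef_pos: [542.3, 24.5, 53.1]
tcp_rot: [-3.141, 0.0, 1.597]
contact_force: [-0.7, -0.4, -0.7]
opening: 0.104
grasp_force: 39.2
eef_pos: [542.4, 24.6, 51.7]
contact_force: [0.7, 0.3, -1.4]
eef_pos: [542.3, 24.6, 50.2]
contact_force: [-0.1, 0.0, -1.8]
eef_pos: [543.0, 24.5, 49.3]
contact_force: [-0.9, 0.1, 5.2]
```

```bash
python3 - <<'E'
from h import *
S=[]
for i in range(6):
    im=r.grab_frame("scene");s=r.sense();S.append(np.r_[s["eef_pos"],s["contact_force"],s["wrist_torque"],s["tcp_rot"]])
np.set_printoptions(precision=3,suppress=True);print(np.array(S))
cv2.imwrite("pics/s4.png",cv2.resize(im[130:250,280:440,::-1],None,fx=5,fy=5,interpolation=cv2.INTER_CUBIC))
E
```

```text
[[543.022  24.505  49.349  -1.211   0.148   5.215  -0.013   0.116  -0.007
    3.14    0.      1.597]
 [543.009  24.491  49.357  -0.584  -0.855   5.196  -0.079   0.156   0.003
    3.14    0.      1.597]
 [543.007  24.491  49.323  -1.001  -0.528   5.095  -0.077   0.141   0.003
    3.14    0.      1.597]
 [542.972  24.525  49.337  -0.654  -0.005   5.72   -0.003   0.136  -0.079
    3.14    0.      1.597]
 [543.022  24.51   49.353   0.094   1.166   5.369  -0.094   0.168  -0.047
    3.14    0.      1.597]
 [542.982  24.518  49.333  -0.762  -1.315   5.203  -0.044   0.116   0.034
    3.14    0.      1.597]]
```

View pics/s4.png

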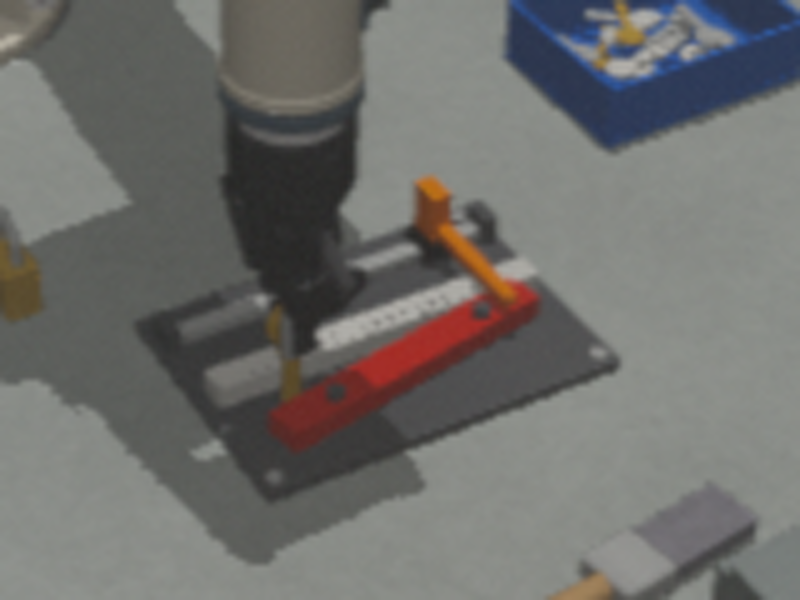

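The blank stands upright on the slot floor at the wide end, left of the jaw's near end around (290,350). Next I'll slide it toward the narrow end.

```bash
python3 -m inch '[[[0.03,-0.001,-0.003,0,0,0],[0.08,-0.002,-0.003,0,0,0],[0.13,-0.003,-0.003,0,0,0],[0.17,-0.005,-0.003,0,0,0],[0.2,-0.006,-0.003,0,0,0],[0.22,-0.0065,-0.003,0,0,0],[0.22,-0.0065,-0.003,0,0,0]]]'; python3 -m inch '[[[0.012,0,0,0,0,0],[0.025,0,0,0,0,0],[0.025,0,0,0,0,0]]]'
```

```text
clock: 7.6
eef_pos: [539.8, 69.5, 49.4]
tcp_rot: [-3.142, -0.0, 1.599]
contact_force: [0.1, -2.2, 3.4]
opening: 0.103
grasp_force: 39.6
clock: 7.85
eef_pos: [539.8, 73.6, 49.4]
tcp_rot: [-3.141, 0.0, 1.597]
contact_force: [-0.2, -1.2, 2.4]
opening: 0.105
grasp_force: 39.6
```

```bash
for i in 1 2 3; do python3 -m inch '[[[0.01,0,0,0,0,0],[0.02,0,0,0,0,0],[0.02,0,0,0,0,0]]]'| egrep "eef|contact"; done
```

```text
eef_pos: [539.7, 77.6, 49.4]
contact_force: [0.0, -1.2, 3.0]
eef_pos: [539.6, 81.8, 49.4]
contact_force: [0.4, -2.3, 2.7]
eef_pos: [539.5, 85.8, 49.4]
contact_force: [0.7, -2.7, 3.4]
```

```bash
for i in 1 2 3; do python3 -m inch '[[[0.01,0,0,0,0,0],[0.01,0,0,0,0,0]]]'| egrep "eef|contact"; done
```

```text
eef_pos: [539.4, 87.7, 49.4]
contact_force: [-0.1, -2.5, 2.5]
eef_pos: [539.4, 89.7, 49.4]
contact_force: [0.2, -2.3, 2.9]
eef_pos: [539.3, 91.7, 49.4]
contact_force: [0.5, -3.0, 3.0]
```

```bash
for i in 1 2 3 4; do python3 -m inch '[[[0.005,0,0,0,0,0],[0.0075,0,0,0,0,0]]]'| egrep "eef|contact"; done
```

```text
eef_pos: [539.3, 93.0, 49.4]
contact_force: [-0.2, -3.3, 2.5]
eef_pos: [539.3, 94.6, 49.4]
contact_force: [0.2, -1.9, 2.5]
eef_pos: [539.2, 96.1, 49.4]
contact_force: [0.3, -2.2, 2.4]
eef_pos: [539.2, 97.6, 49.4]
contact_force: [0.4, -2.0, 3.3]
```

```bash
for i in 1 2 3 4 5; do python3 -m inch '[[[0.005,0,0,0,0,0],[0.0075,0,0,0,0,0]]]'| egrep "eef|contact"; done
```

```text
eef_pos: [539.2, 99.1, 49.4]
contact_force: [-0.4, -2.0, 2.7]
eef_pos: [539.1, 100.6, 49.4]
contact_force: [0.4, -2.7, 1.9]
eef_pos: [539.1, 102.1, 49.4]
contact_force: [0.6, -2.9, 2.2]
eef_pos: [539.2, 103.6, 49.4]
contact_force: [0.1, -3.6, 1.4]
eef_pos: [539.1, 105.1, 49.4]
contact_force: [1.8, -2.9, 1.4]
```

```bash
for i in 1 2 3 4 5; do python3 -m inch '[[[0.005,0.0003,0,0,0,0],[0.0075,0.0004,0,0,0,0]]]'| egrep "eef|contact"; done
```

```text
eef_pos: [539.0, 106.5, 49.3]
contact_force: [1.0, -3.5, 1.2]
eef_pos: [538.9, 107.9, 49.2]
contact_force: [2.0, -3.3, -1.7]
eef_pos: [538.8, 109.5, 49.2]
contact_force: [0.6, -4.6, -1.7]
eef_pos: [538.8, 110.8, 49.1]
contact_force: [1.5, -5.4, -3.0]
eef_pos: [538.5, 112.2, 48.9]
contact_force: [1.1, -6.0, -4.0]
```

```bash
python3 - <<'E'
from h import *
S=[]
for i in range(6):
    im=r.grab_frame("scene");s=r.sense();S.append(np.r_[s["eef_pos"],s["contact_force"],s["wrist_torque"],s["tcp_rot"]])
np.set_printoptions(precision=3,suppress=True);print(np.mean(S,0));print(s["clock"])
w=r.grab_frame("wrist")[150:330,250:400,::-1]
a=cv2.resize(im[140:210,320:410,::-1],None,fx=5,fy=5,interpolation=cv2.INTER_CUBIC)
b=cv2.resize(w,(292,350),interpolation=cv2.INTER_CUBIC)
cv2.imwrite("pics/m5.png",np.hstack([a,b]))
E
```

```text
[538.507 112.232  48.941   0.685  -5.278  -3.065  -1.057  -0.152  -0.011
  -3.14    0.      1.597]
11.7333
```

View pics/m5.png

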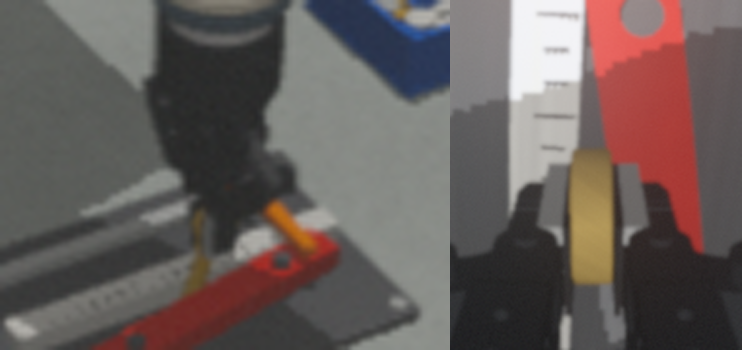

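```bash
python3 - <<'E'
from h import *
np.set_printoptions(precision=1,suppress=True)
c=r.camera_info("scene")
def P(x,y,z,ox,oy,f=5):
    p=cv2.projectPoints(np.array([[x,y,z]],float),c["rvec"],c["tvec"],c["K"],None)[0].ravel();return (p-[ox,oy])*f+2
for n,(x,y,ox,oy) in {"s4":(543,24.5,280,130),"m5":(538.7,112,320,140),"m5b":(538.7,108,320,140)}.items():
    print(n,[P(x,y,z,ox,oy) for z in(84,68,50,24,8)])
for n,ox,oy in (("s4",280,130),("m5",320,140)):
    im=cv2.imread(f"pics/{n}.png")[:350,:450]; h=cv2.cvtColor(im,cv2.COLOR_BGR2HSV)
    if n=="s4": h=cv2.cvtColor(cv2.imread("pics/s4.png"),cv2.COLOR_BGR2HSV)
    m=cv2.inRange(h,(12,110,50),(30,255,160))
    for v in range(190,400,12):
        u=np.where(m[v,:420])[0]; u=u[u>150]
        if len(u):print(n,v,u.min(),u.max(),u.mean())
E
```

```text
s4 [array([294.8, 300.9]), array([294.8, 321.2]), array([294.9, 343.8]), array([294.9, 375.8]), array([295. , 395.2])]
m5 [array([215.7, 200.2]), array([214.9, 220.5]), array([214. , 242.9]), array([212.8, 274.8]), array([212.1, 294.1])]
m5b [array([210.1, 202.3]), array([209.4, 222.6]), array([208.5, 245. ]), array([207.4, 276.9]), array([206.7, 296.2])]
s4 190 418 419 418.5
s4 310 276 278 277.0
s4 322 269 277 273.0
s4 334 270 277 273.5
s4 370 286 297 291.5
s4 382 285 298 291.5
s4 394 284 296 290.0
m5 202 270 280 275.0
m5 214 198 291 270.6
m5 226 196 283 249.5
m5 238 291 296 293.5
m5 250 303 312 307.5
m5 262 197 207 202.0
m5 274 193 204 198.5
m5 286 189 202 195.5Traceback (most recent call last):
  File "<stdin>", line 13, in <module>
IndexError: index 358 is out of bounds for axis 0 with size 350
```

The scene crop shows the blank leaning about 0.15 rad forward: the foot is held at about y=103 while the bow is at y=112. I'll grip harder and tilt it back upright about the foot.

```bash
cat > m.py <<'E'
from h import *
import sys
S=[]
for i in range(4):
    im=r.grab_frame("scene");s=r.sense();S.append(np.r_[s["eef_pos"],s["contact_force"],s["wrist_torque"],s["tcp_rot"]])
np.set_printoptions(precision=2,suppress=True);print(np.mean(S,0),s["clock"])
h=cv2.cvtColor(im,cv2.COLOR_RGB2HSV).astype(float)
c=r.camera_info("scene");x,y,z=s["eef_pos"]
# barrel centroid per row vs projected vertical, in mm along y
for zz in range(12,48,4):
    p,q=[cv2.projectPoints(np.array([[x,y+d,zz]],float),c["rvec"],c["tvec"],c["K"],None)[0].ravel() for d in(0,10)]
    v=int(round(p[1]));us=np.arange(int(p[0])-9,int(p[0])+9);row=h[v,us]
    w=((row[:,0]>11)&(row[:,0]<30)&(row[:,1]>100))*row[:,1]
    print(zz,round((np.sum(us*w)/max(w.sum(),1)-p[0])/(q[0]-p[0])*10,1) if w.any() else None,int((w>0).sum()),end=" | ")
print()
E
python3 -m inch '[[[0,0,0,0,0,0],[0,0,0,0,0,0],[0,0,0,0,0,0],[0,0,0,0,0,0]]]' -1 120 | egrep "grasp|contact|eef"; python3 m.py
python3 -m inch '[[[-0.008,0,0,0,0.012,0],[-0.016,0,-0.001,0,0.024,0],[-0.024,0,-0.002,0,0.036,0],[-0.031,0,-0.002,0,0.048,0],[-0.031,0,-0.002,0,0.048,0]]]'; python3 m.py
```

```text
eef_pos: [538.8, 112.3, 49.1]
contact_force: [0.5, -5.2, -2.5]
grasp_force: 117.3
[538.72 112.32  49.07   0.95  -5.01  -2.66  -1.01  -0.14  -0.01  -3.14
   0.     1.6 ] 12.3167
12 -15.0 3 | 16 -11.7 3 | 20 -11.8 3 | 24 -11.9 3 | 28 -10.3 2 | 32 -8.7 3 | 36 -8.7 3 | 40 -8.8 1 | 44 None 0 | 
clock: 12.73
eef_pos: [539.1, 106.3, 50.0]
tcp_rot: [-3.141, -0.154, 1.595]
contact_force: [-1.4, 4.8, 4.5]
opening: 0.087
grasp_force: 118.7
[539.06 106.56  49.97  -2.71   1.03   4.63   0.25   0.56   0.06  -3.14
  -0.15   1.6 ] 12.9333
12 -11.6 2 | 16 -9.8 3 | 20 -6.6 3 | 24 -6.8 3 | 28 -6.8 3 | 32 -8.5 2 | 36 -6.9 1 | 40 None 0 | 44 None 0 |
```

```bash
python3 -m inch '[[[0.002,0,-0.002,0,0,0],[0.0025,0,-0.002,0,0,0]]]'|egrep "eef|cont"; for i in 1 2; do python3 -m inch '[[[0.003,0,0.0004,0,0,0],[0.005,0,0.0008,0,0,0],[0.005,0,0.0008,0,0,0]]]'| egrep "eef|contact"; done; python3 m.py
```

```text
eef_pos: [539.0, 106.9, 50.0]
contact_force: [-2.9, -3.2, 0.4]
eef_pos: [539.0, 107.3, 50.0]
contact_force: [-2.5, -6.3, 1.7]
eef_pos: [539.0, 107.7, 50.0]
contact_force: [-2.4, -10.1, 2.4]
[539.   107.68  49.99  -2.77  -9.55   2.37  -1.99   0.47   0.03  -3.14
  -0.15   1.6 ] 13.8
12 -14.5 1 | 16 -10.7 3 | 20 -7.6 3 | 24 -7.6 3 | 28 -7.6 3 | 32 -7.8 3 | 36 -7.9 1 | 40 None 0 | 44 None 0 |
```

```bash
python3 -m inch '[[[-0.001,-0.002,0,0,0,0],[-0.002,-0.003,0,0,0,0],[-0.002,-0.003,0,0,0,0]]]'|egrep "eef|cont"; python3 m.py
```

```text
eef_pos: [538.9, 107.5, 50.0]
contact_force: [-0.3, -6.4, 1.0]
[538.9  107.55  50.    -1.15  -7.71   0.47  -1.57   0.15   0.01   3.14
  -0.15   1.6 ] 14.25
12 -14.3 1 | 16 -10.5 3 | 20 -7.3 3 | 24 -7.3 3 | 28 -7.4 3 | 32 -7.5 3 | 36 None 0 | 40 None 0 | 44 None 0 |
```

```bash
python3 -m inch '[[[0,-0.001,0,0,0,0],[0,-0.001,0,0,0,0],[0,-0.001,0,0,0,0]]]' - 30; python3 -m inch '[[[0,0,0,0,0,0],[0,0,0,0,0,0],[0,0,0,0,0,0],[0,0,0,0,0,0]]]' 0 30; python3 m.py
```

```text
clock: 14.5
eef_pos: [538.9, 107.5, 50.0]
tcp_rot: [3.141, -0.149, 1.598]
contact_force: [-0.1, -6.1, -0.6]
opening: 0.083
grasp_force: 118.2
clock: 14.83
eef_pos: [538.7, 108.6, 50.2]
tcp_rot: [3.141, -0.151, 1.597]
contact_force: [0.9, 0.2, -0.1]
opening: 0.495
grasp_force: 0.0
[538.6  108.51  50.23  -0.24  -0.03   0.18  -0.06   0.01   0.     3.14
  -0.15   1.6 ] 15.0333
12 -13.0 2 | 16 -9.6 2 | 20 -8.0 3 | 24 -8.1 3 | 28 -8.1 3 | 32 -8.3 3 | 36 -6.5 2 | 40 -6.6 2 | 44 -8.3 3 |
```

```bash
python3 -m inch '[[[0.006,0,-0.04,0,0,0],[0.02,0,-0.13,0,0,0],[0.038,0,-0.25,0,0,0],[0.054,0,-0.35,0,0,0],[0.054,0,-0.35,0,-0.02,0],[0.054,0,-0.35,0,-0.048,0],[0.054,0,-0.35,0,-0.048,0]]]'|egrep "eef|cont|rot"; python3 m.py
```

```text
eef_pos: [539.4, 109.5, 122.5]
tcp_rot: [3.139, 0.004, 1.598]
contact_force: [-1.0, 0.8, 0.2]
[538.35 109.21 121.36  -0.03  -0.15  -0.4    0.03  -0.     0.01  -0.
  -0.     1.6 ] 15.8167
12 -14.8 1 | 16 -9.4 2 | 20 -7.8 3 | 24 -7.9 3 | 28 -7.9 3 | 32 -7.9 3 | 36 -6.3 2 | 40 -4.9 3 | 44 -6.3 4 |
```

```bash
python3 -m inch '[[[0.04,-0.04,0,0,0,-0.03],[0.1,-0.11,0,0,0,-0.06],[0.17,-0.19,0,0,0,-0.1],[0.24,-0.26,0,0,0,-0.14],[0.29,-0.32,0,0,0,-0.18],[0.32,-0.353,0,0,0,-0.22],[0.32,-0.353,0,0,0,-0.25],[0.32,-0.353,0,0,0,-0.25]]]' 1|egrep "eef|rot";python3 -m inch '[[[0,0,0,0,0,-0.04],[0,0,0,0,0,-0.08],[0,0,0,0,0,-0.12],[0,0,0,0,0,-0.16],[0,0,0,0,0,-0.2],[0,0,0,0,0,-0.235],[0,0,0,0,0,-0.235],[0,0,0,0,0,-0.235]]]'
python3 - <<'E'
from h import *
np.set_printoptions(precision=1,suppress=True)
r.grab_frame("wrist");s=r.sense();im=r.grab_frame("wrist");cv2.imwrite("pics/w6.png",im[:,:,::-1])
np.save("s6.npy",s,allow_pickle=True);print(s["eef_pos"],s["tcp_rot"])
h=cv2.cvtColor(im,cv2.COLOR_RGB2HSV)
for nm,lo,hi in(("orange",(8,170,90),(17,255,255)),("brass",(17,80,60),(28,255,255))):
    m=cv2.inRange(h,lo,hi);n,_,st,ce=cv2.connectedComponentsWithStats(m)
    for i in range(1,n):
        if st[i,4]>40:print(nm,st[i],ce[i])
E
```

```text
eef_pos: [465.7, 170.4, 120.8]
tcp_rot: [3.142, -0.001, 2.387]
clock: 17.15
eef_pos: [466.4, 170.1, 120.9]
tcp_rot: [3.141, -0.0, 3.114]
contact_force: [-0.0, -0.4, 0.2]
opening: 1.002
grasp_force: 0.0
[466.4 170.2 120.9] [ 3.1 -0.   3.1]
brass [542  43  27  36 244] [554.6  62.7]
brass [567  45  19  47 362] [576.   73.5]
brass [ 50  82  30  47 807] [ 61.8 103.8]
brass [79 83  8 15 49] [82.9 89.4]
brass [ 226  274   41   48 1148] [246.4 301.8]
brass [487 349  14  28  92] [492.4 360.4]
```

View pics/w6.png

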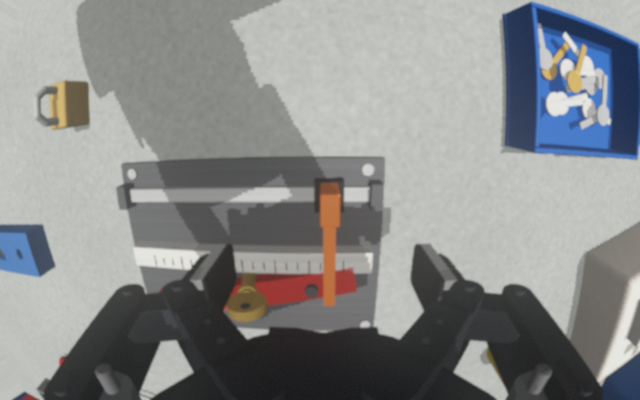

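Wrist view: the knob's top is around (330,211), the orange arm runs down to (329,305), and the brass blank stands in the slot with its bow at (246,302) and barrel around (250,279).

```bash
python3 - <<'E'
from h import *
np.set_printoptions(precision=1,suppress=True)
s=np.load("s6.npy",allow_pickle=True).item()
print("knob",wz(s,330,193,60),wz(s,330,211,60),wz(s,330,228,60),wz(s,319,211,60),wz(s,342,211,60))
print("arm face",wz(s,323,260,38),wz(s,323,300,38),wz(s,336,260,38))
print("bow",wz(s,246,302,76),"barrel",wz(s,250,279,40),wz(s,250,279,30))
im=cv2.imread("pics/w6.png");h=cv2.cvtColor(im,cv2.COLOR_BGR2HSV)
for v in range(268,300,3):
    u=np.where((h[v,:,0]>13)&(h[v,:,0]<30)&(h[v,:,1]>80))[0];u=u[(u>215)&(u<275)];print(v,u.min() if len(u) else 0,u.max() if len(u) else 0,end="; ")
for v in (215,240,260,280,295):
    u=np.where((h[v,:,0]<16)&(h[v,:,1]>150)&(h[v,:,2]>110))[0];u=u[(u>315)&(u<345)];print("\n",v,u.min(),u.max(),wz(s,u.min()-.5,v,60 if v<230 else 38)[:2],wz(s,u.max()+.5,v,60 if v<230 else 38)[:2])
E
```

```text
knob [451.1 175.4  60. ] [464.  175.1  60. ] [476.6 174.9  60. ] [463.8 167.5  60. ] [464.2 183.4  60. ]
arm face [513.1 168.9  38. ] [552.7 167.8  38. ] [513.4 179.5  38. ]
bow [528.6 111.3  76. ] barrel [529.7 106.6  40. ] [535.6 103.7  30. ]
268 0 0; 271 0 0; 274 243 254; 277 243 254; 280 243 254; 283 242 253; 286 241 253; 289 239 255; 292 238 257; 295 234 262; 298 228 264; 
 215 321 338 [466.7 168.5] [467.1 181. ]

 240 324 334 [495.2 169.8] [495.5 178.5]

 260 325 333 [513.1 170.2] [513.3 177.5]

 280 316 344 [532.  162.1] [532.8 186.5]

 295 318 334 [547.3 163.3] [547.7 177.9]
```

```bash
python3 -m inch '[[[0.005,0.012,0.05,0,0,0],[0.01,0.025,0.15,0,0,0],[0.01,0.025,0.28,0,0,0],[0.01,0.025,0.38,0,0,0],[0.01,0.025,0.43,0,0,0],[0.01,0.025,0.44,0,0,0],[0.01,0.025,0.44,0,0,0],[0.01,0.025,0.44,0,0,0]]]' 0; python3 -m inch '[[[0,0,0,0,0,0],[0,0,0,0,0,0],[0,0,0,0,0,0],[0,0,0,0,0,0],[0,0,0,0,0,0],[0,0,0,0,0,0]]]' -1 20
```

```text
clock: 17.92
eef_pos: [464.8, 175.8, 33.5]
tcp_rot: [3.141, 0.001, 3.12]
contact_force: [1.1, -0.2, -0.7]
opening: 0.497
grasp_force: 0.0
clock: 18.42
eef_pos: [465.0, 175.9, 33.9]
tcp_rot: [3.141, 0.002, 3.121]
contact_force: [-0.6, 0.2, 7.2]
opening: 0.158
grasp_force: 25.6
```

```bash
python3 -m inch '[[[0,0,-0.005,0,0,0],[0,-0.03,-0.005,0,0,0],[0,-0.08,-0.005,0,0,0],[0,-0.13,-0.005,0,0,0],[0,-0.18,-0.005,0,0,0],[0,-0.22,-0.005,0,0,0],[0,-0.24,-0.005,0,0,0],[0,-0.24,-0.005,0,0,0]]]'
python3 - <<'E'
from h import *
np.set_printoptions(precision=2,suppress=True)
S=[]
for i in range(4):
    im=r.grab_frame("wrist");s=r.sense();S.append(np.r_[s["eef_pos"],s["contact_force"]])
print(np.mean(S,0));cv2.imwrite("pics/w7.png",im[:,:,::-1])
h=cv2.cvtColor(im,cv2.COLOR_RGB2HSV)
for v in range(240,345,4):
    o=np.where((h[v,:,0]<30)&(h[v,:,0]>5)&(h[v,:,1]>90)&(h[v,:,2]>50))[0];o=o[(o>200)&(o<420)]
    g=np.split(o,np.where(np.diff(o)>2)[0]+1) if len(o) else []
    print(v,[(int(a[0]),int(a[-1]),int(np.median(h[v,a,0]))) for a in g if len(a)>2])
E
```

```text
clock: 19.08
eef_pos: [463.8, 125.9, 34.1]
tcp_rot: [-3.141, 0.001, 3.12]
contact_force: [6.5, -0.9, -7.5]
opening: 0.157
grasp_force: 23.6
[463.78 126.25  34.09   5.26  -1.15  -7.24]
240 [(307, 339, 11)]
244 [(307, 339, 11)]
248 [(306, 340, 11)]
252 [(306, 340, 12)]
256 [(306, 340, 13)]
260 [(305, 341, 12)]
264 [(305, 340, 12)]
268 [(306, 340, 13)]
272 [(306, 340, 13)]
276 [(306, 340, 13)]
280 [(306, 340, 13)]
284 [(306, 340, 13)]
288 [(306, 339, 12)]
292 [(307, 340, 13)]
296 [(307, 339, 13)]
300 [(313, 333, 12)]
304 [(314, 332, 13)]
308 [(314, 332, 12)]
312 [(314, 332, 12)]
316 [(314, 332, 13)]
320 [(315, 331, 13)]
324 [(315, 331, 13)]
328 [(315, 331, 13)]
332 [(315, 331, 10)]
336 []
340 []
344 []
```

```bash
python3 -m inch '[[[-0.002,-0.01,0.0025,0,0,0],[-0.003,-0.025,0.003,0,0,0],[-0.003,-0.035,0.003,0,0,0],[-0.003,-0.035,0.003,0,0,0]]]' | egrep "eef|cont"
cat > f.py <<'E'
from h import *
np.set_printoptions(precision=2,suppress=True)
S=[]
for i in range(5):
    im=r.grab_frame("scene");s=r.sense();S.append(np.r_[s["eef_pos"],s["contact_force"]])
print(np.mean(S,0),s["clock"]);cv2.imwrite("pics/f.png",im[:,:,::-1])
E
python3 f.py
python3 - <<'E'
from h import *
c=r.camera_info("scene")
im=cv2.imread("pics/f.png");h=cv2.cvtColor(im,cv2.COLOR_BGR2HSV)
for z in (34,68,24,16):print(z,cv2.projectPoints(np.array([[539,103,z],[539,114,z]],float),c["rvec"],c["tvec"],c["K"],None)[0].ravel().round(1))
for v in range(178,202):
    print(v,[f"{a}/{b}" for a,b in zip(h[v,352:378,0],h[v,352:378,1])])
E
```

```text
eef_pos: [463.6, 119.6, 34.0]
contact_force: [-0.0, -1.2, 5.4]
[463.62 119.62  33.96   0.59  -1.4    5.35] 19.8667
34 [359.8 193.1 362.9 192. ]
68 [360.1 184.7 363.2 183.5]
24 [359.8 195.6 362.8 194.4]
16 [359.7 197.5 362.7 196.3]
178 ['10/167', '11/177', '10/169', '10/93', '8/12', '0/0', '0/0', '120/3', '15/5', '60/5', '15/4', '30/6', '15/4', '40/5', '30/4', '40/5', '30/2', '40/7', '45/5', '30/6', '60/3', '45/7', '60/3', '0/0', '60/4', '0/4']
179 ['11/172', '11/180', '10/167', '9/92', '12/16', '90/3', '30/5', '20/6', '30/6', '18/11', '24/12', '24/12', '23/10', '40/8', '30/3', '45/5', '15/6', '30/6', '30/3', '30/3', '0/3', '60/3', '120/6', '150/3', '150/3', '120/3']
180 ['11/174', '11/188', '12/185', '11/140', '11/46', '15/8', '24/11', '19/45', '20/70', '20/102', '20/114', '20/95', '22/53', '20/18', '30/6', '0/0', '0/0', '30/3', '30/3', '120/3', '120/6', '105/6', '75/6', '90/3', '90/6', '90/6']
181 ['10/176', '11/188', '11/192', '11/178', '11/127', '14/51', '18/60', '20/117', '20/137', '20/142', '21/142', '20/133', '20/123', '20/66', '18/17', '30/3', '0/0', '105/6', '120/3', '120/3',
[... 4162 characters left out ...]
9 ['30/11', '23/11', '20/16', '12/33', '6/94', '3/145', '3/162', '1/158', '2/165', '2/166', '1/171', '1/187', '1/188', '1/178', '1/187', '2/187', '1/182', '2/180', '2/169', '2/149', '2/141', '2/144', '2/130', '2/117', '2/89', '3/40']
200 ['18/13', '11/21', '4/74', '2/124', '2/152', '1/159', '1/165', '1/162', '1/159', '1/169', '1/184', '1/191', '2/196', '1/190', '2/191', '1/180', '2/176', '2/161', '1/138', '1/136', '2/132', '2/126', '3/94', '0/26', '165/6', '0/3']
201 ['5/53', '3/93', '2/138', '2/155', '1/164', '2/168', '2/166', '1/166', '1/172', '2/187', '2/194', '2/192', '1/189', '1/190', '1/182', '1/163', '2/152', '2/146', '2/136', '2/130', '2/94', '3/42', '0/10', '120/3', '15/6', '150/3']
```

```bash
for i in 1 2 3 4; do python3 -m inch '[[[0,-0.0025,-0.0004,0,0,0],[0,-0.0035,-0.0004,0,0,0]]]' >/dev/null; python3 f.py; done
```

```text
[463.62 119.35  33.94  -0.62  -0.27   7.46] 20.2833
[463.62 118.81  33.96  -0.68   0.73   5.48] 20.7
[463.59 118.17  33.95  -0.75   0.39   6.67] 21.1167
[463.59 117.55  33.96  -0.72   1.19   6.31] 21.5333
```

```bash
for i in 1 2 3; do python3 -m inch '[[[0,-0.0015,0,0,0,0],[0,-0.0025,0,0,0,0]]]' >/dev/null; python3 f.py; done
```

```text
[463.56 117.09  33.95  -1.11   1.28   6.29] 21.95
[463.55 116.6   33.95  -0.91   0.98   6.36] 22.3667
[463.55 116.1   33.95  -0.9    0.99   6.2 ] 22.7833
```

```bash
for i in 1 2; do python3 -m inch '[[[0,-0.001,0,0,0,0],[0,-0.002,0,0,0,0]]]' >/dev/null; python3 f.py; done
```

```text
[463.55 115.75  33.96  -1.17   1.39   6.36] 23.2
[463.53 115.45  33.95  -1.31   2.56   5.95] 23.6167
```

```bash
python3 - <<'E'
from h import *
im=cv2.imread("pics/f.png");h=cv2.cvtColor(im,cv2.COLOR_BGR2HSV)
for v in range(187,197):print(v,[f"{a}/{b}" for a,b in zip(h[v,355:370,0],h[v,355:370,1])])
E
```

```text
187 ['11/138', '13/142', '18/136', '20/130', '20/127', '20/132', '20/133', '20/125', '20/119', '18/81', '21/24', '40/8', '30/3', '23/9', '24/11']
188 ['11/64', '11/129', '16/137', '19/136', '19/132', '20/138', '20/133', '20/122', '21/70', '25/29', '18/12', '24/11', '23/9', '24/11', '20/13']
189 ['8/17', '12/87', '16/123', '18/134', '19/140', '21/134', '20/139', '20/112', '18/35', '21/16', '18/11', '25/13', '24/11', '23/10', '24/12']
190 ['45/9', '15/15', '19/64', '19/112', '20/139', '21/141', '19/138', '17/134', '14/81', '16/29', '25/15', '18/14', '30/12', '30/9', '20/13']
191 ['30/9', '18/13', '23/31', '19/86', '19/129', '20/137', '17/148', '13/169', '12/140', '11/56', '20/20', '24/12', '24/12', '20/14', '15/19']
192 ['18/11', '24/11', '19/40', '19/100', '20/127', '19/138', '15/157', '12/185', '12/181', '11/137', '11/61', '13/21', '19/20', '8/28', '3/72']
193 ['24/11', '20/14', '21/52', '20/114', '20/137', '19/136', '14/139', '11/179', '11/189', '11/176', '11/151', '9/86', '4/79', '2/120', '1/145']
194 ['15/11', '25/14', '19/53', '20/114', '20/137', '20/132', '14/111', '11/148', '12/182', '13/196', '14/202', '11/185', '5/166', '2/161', '2/171']
195 ['23/10', '23/19', '19/65', '20/126', '20/133', '19/126', '14/56', '11/99', '12/173', '14/204', '13/208', '12/190', '5/167', '2/170', '1/184']
196 ['24/12', '22/29', '19/86', '20/125', '21/133', '17/113', '7/99', '6/130', '8/154', '11/180', '10/180', '9/180', '4/173', '2/186', '2/191']
```

The force step (1.2 → 2.6 N) shows the arm touching the barrel. I'll ease off slightly and release the knob.

```bash
python3 -m inch '[[[0,0.001,0,0,0,0],[0,0.0015,0,0,0,0]]]' >/dev/null; python3 f.py; python3 -m inch '[[[0,0,0,0,0,0],[0,0,0,0,0,0],[0,0,0,0,0,0],[0,0,0,0,0,0]]]' 0 | egrep "opening|cont"; python3 -m inch '[[[0,0,-0.04,0,0,0],[0,0,-0.13,0,0,0],[0,0,-0.25,0,0,0],[0,0,-0.38,0,0,0],[0,0,-0.48,0,0,0],[0,0,-0.5,0,0,0],[0,0,-0.5,0,0,0]]]'|egrep "eef|cont"; python3 f.py
python3 - <<'E'
from h import *
np.set_printoptions(precision=1,suppress=True)
im=cv2.imread("pics/f.png");h=cv2.cvtColor(im,cv2.COLOR_BGR2HSV)
for v in range(180,197):
    b=np.where((h[v,350:372,1]>70)&(h[v,350:372,0]>=16)&(h[v,350:372,0]<28))[0]+350;o=np.where((h[v,345:372,1]>90)&(h[v,345:372,0]<15)&(h[v,345:372,0]>8))[0]+345
    print(v,b.tolist(),"|",o.tolist())
s=r.sense();w=r.grab_frame("wrist")[:,:,::-1];cv2.imwrite("pics/w9.png",w);np.save("s9.npy",s,allow_pickle=True)
print(s["eef_pos"],s["tcp_rot"])
h=cv2.cvtColor(w,cv2.COLOR_BGR2HSV)
for v in range(180,320,5):
    o=np.where((h[v,:,0]<30)&(h[v,:,0]>5)&(h[v,:,1]>80)&(h[v,:,2]>50))[0];o=o[(o>180)&(o<420)]
    g=np.split(o,np.where(np.diff(o)>2)[0]+1) if len(o) else []
    print(v,[(int(a[0]),int(a[-1]),int(np.median(h[v,a,0]))) for a in g if len(a)>2])
E
```

```text
[463.52 115.56  33.95  -1.14   0.66   6.46] 24.0333
contact_force: [0.3, -0.3, -0.1]
opening: 0.499
eef_pos: [464.7, 116.1, 135.4]
contact_force: [0.0, 0.2, 0.3]
[463.13 115.69 133.14  -0.47   0.01  -0.33] 25.2
180 [360, 361, 362, 363] | [347, 348, 349, 350, 351, 352, 353, 354]
181 [359, 360, 361, 362, 363, 364] | [348, 349, 350, 351, 352, 353, 354]
182 [358, 359, 360, 361, 362, 363, 364, 365] | [348, 349, 350, 351, 352, 353, 354, 355]
183 [357, 358, 359, 360, 361, 363, 364, 365] | [349, 350, 351, 352, 353, 354, 355, 356]
184 [357, 358, 359, 360, 361, 362, 363, 364, 365] | [352, 353, 354, 355, 356]
185 [357, 358, 359, 360, 361, 362, 363, 364, 365] | [353, 354, 355]
186 [357, 358, 359, 360, 361, 362, 363, 364] | [354, 355]
187 [357, 358, 359, 360, 361, 362, 363, 364] | [355, 356]
188 [358, 359, 360, 361, 362] | [356]
189 [357, 358, 359, 360, 361, 362] | []
190 [358, 359, 360, 361, 362] | []
191 [358, 359, 360, 361] | [362, 363]
192 [358, 359, 360, 361] | [362, 363, 364]
193 [358, 359, 360] | [361, 362, 363, 364, 365]
194 [358, 359, 360] | [362, 363, 364, 365]
195 [358, 359, 360] | [362, 363, 364, 365, 366]
196 [357, 358, 359, 360] | [364, 365, 366]
[462.9 115.6 132.6] [-3.1 -0.   3.1]
180 []
185 [(314, 332, 10)]
190 [(314, 333, 10)]
195 [(313, 334, 12)]
200 [(312, 334, 12)]
205 [(312, 334, 12)]
210 [(313, 333, 12)]
215 [(313, 333, 12)]
220 [(313, 333, 12)]
225 [(316, 330, 12)]
230 [(316, 330, 12)]
235 [(316, 329, 12)]
240 [(316, 329, 12)]
245 [(317, 329, 12)]
250 [(317, 328, 12)]
255 [(318, 328, 12)]
260 [(318, 328, 12)]
265 [(318, 328, 12)]
270 [(317, 329, 12)]
275 [(301, 329, 12)]
280 [(303, 329, 12)]
285 [(303, 329, 20)]
290 [(302, 330, 19)]
295 [(297, 334, 19)]
300 [(296, 312, 19), (320, 335, 19)]
305 [(296, 334, 19)]
310 [(298, 332, 20)]
315 [(305, 324, 20)]
```

```bash
python3 - <<'E'
from h import *
np.set_printoptions(precision=1,suppress=True)
s=np.load("s9.npy",allow_pickle=True).item();o=wray(s,0,0)[0]
def atx(u,v,x):
    o,d=wray(s,u,v);return o+d*(x-o[0])/d[0]
h=cv2.cvtColor(cv2.imread("pics/w9.png"),cv2.COLOR_BGR2HSV)
for v in range(268,294,2):print(v,[f"{a}" for a in h[v,294:326,0]])
print("bow",atx(315,305,539),atx(315,296,539),"barrel",atx(308,277,539),atx(309,281,539),"arm face",wz(s,317.5,265,38),wz(s,316.5,245,38))
E
```

```text
268 ['17', '20', '20', '20', '17', '17', '19', '20', '21', '20', '19', '18', '21', '18', '18', '21', '18', '17', '19', '21', '19', '15', '13', '9', '10', '12', '12', '12', '12', '12', '12', '12']
270 ['0', '15', '0', '8', '6', '15', '15', '17', '19', '19', '18', '19', '18', '18', '18', '17', '17', '16', '17', '18', '13', '12', '8', '9', '11', '12', '12', '12', '12', '12', '12', '12']
272 ['173', '0', '0', '0', '0', '3', '11', '15', '18', '19', '19', '19', '19', '19', '18', '19', '19', '19', '19', '17', '14', '8', '7', '10', '12', '12', '12', '12', '12', '12', '12', '12']
274 ['1', '1', '2', '2', '2', '2', '3', '9', '14', '17', '18', '19', '19', '19', '19', '18', '19', '19', '19', '19', '16', '11', '9', '10', '11', '12', '12', '12', '12', '12', '12', '12']
276 ['3', '2', '2', '1', '2', '2', '3', '5', '10', '16', '18', '19', '19', '19', '19', '18', '19', '19', '19', '18', '18', '14', '10', '11', '12', '12', '12', '12', '12', '12', '12', '12']
278 ['2', '2', '1', '1', '2', '1', '1', '3', '8', '14', '18', '19', '19', '19', '18', '19', '19', '19', '19', '18', '19', '15', '11', '11', '12',
[... 799 characters left out ...]
', '1', '1', '1', '2', '1', '1', '2', '7', '13', '19', '20', '20', '19', '19', '20', '20', '19', '20', '19', '19', '19', '19', '19', '19', '19', '19', '18', '16', '14', '13', '13']
290 ['1', '1', '1', '1', '2', '2', '2', '5', '10', '15', '19', '19', '19', '18', '19', '19', '19', '19', '19', '19', '19', '19', '19', '18', '20', '19', '19', '19', '18', '19', '19', '18']
292 ['1', '1', '1', '3', '4', '6', '10', '14', '17', '19', '18', '19', '19', '19', '19', '19', '19', '19', '19', '18', '19', '19', '18', '19', '19', '18', '19', '19', '19', '19', '19', '18']
bow [539.  107.7  71.2] [539.  107.4  58.1] barrel [539.  100.2  26.2] [539.  101.4  33.4] arm face [520.2 109.7  38. ] [501.1 109.4  38. ]
```

```bash
cat > t.py <<'E'
from h import *
from scipy.spatial.transform import Rotation as Ro
def wproj(s,P):
    c=r.camera_info("wrist");M=c["mount"];R=Ro.from_euler("xyz",s["tcp_rot"]).as_matrix()
    q=(np.linalg.inv(M)@np.r_[R.T@(np.array(P)-s["eef_pos"]),1])[:3]
    t=np.arctan2(np.hypot(q[0],q[1]),q[2]);n=q[:2]/np.hypot(q[0],q[1])
    return c["K"][:2,2]+c["K"][0,0]*t*n
def show(s,x,y0,tilt):  # foot y0, leaning +y
    f=lambda off,z:(wproj(s,[x,y0+off+tilt*(z-8),z])).round(1)
    print("tilt",tilt,"y0",y0,"left edge",[f(-6,z) for z in(14,20,26,32,38)],"bow c/edges",f(0,68),f(-16,68),f(16,68),"top",f(0,84))
if __name__=="__main__":
    s=np.load("s9.npy",allow_pickle=True).item()
    for t,y in((0,103),(.05,102),(.1,100),(.15,98.5)): show(s,539,y,t)
E
python3 t.py
python3 - <<'E'
import cv2,numpy as np
h=cv2.cvtColor(cv2.imread("pics/w9.png"),cv2.COLOR_BGR2HSV)
for v in range(284,322,4):
    m=np.where((h[v,:,0]>15)&(h[v,:,0]<26)&(h[v,:,1]>70))[0];m=m[(m>285)&(m<345)];print(v,m.min() if len(m) else 0,m.max() if len(m) else 0)
E
```

```text
tilt 0 y0 103 left edge [array([305.2, 270.7]), array([304.9, 273.8]), array([304.6, 276.9]), array([304.2, 280.2]), array([303.9, 283.7])] bow c/edges [309.3 302.8] [289.5 302.8] [329.2 302.5] top [308.5 314.6]
tilt 0.05 y0 102 left edge [array([304.5, 270.7]), array([304.5, 273.8]), array([304.5, 276.9]), array([304.4, 280.2]), array([304.4, 283.7])] bow c/edges [311.8 302.7] [291.9 302.8] [331.7 302.4] top [312.1 314.6]
tilt 0.1 y0 100 left edge [array([302.8, 270.7]), array([303. , 273.8]), array([303.3, 277. ]), array([303.6, 280.2]), array([303.9, 283.7])] bow c/edges [313.  302.7] [293.2 302.8] [333.  302.4] top [314.5 314.5]
tilt 0.15 y0 98.5 left edge [array([301.5, 270.7]), array([302.1, 273.8]), array([302.6, 277. ]), array([303.2, 280.2]), array([303.9, 283.7])] bow c/edges [314.9 302.7] [295.  302.8] [334.8 302.4] top [317.6 314.5]
284 305 319
288 304 322
292 302 330
296 298 333
300 297 333
304 298 334
308 297 333
312 299 330
316 307 321
320 0 0
```

The wrist image fits a forward lean of about 0.13 rad, too close to the limit. I'll move the cursor back first so the step order stays right, then straighten and re-wedge the blank.

```bash
python3 -m inch '[[[0,0,0.05,0,0,0],[0,0,0.15,0,0,0],[0,0,0.28,0,0,0],[0,0,0.4,0,0,0],[0,0,0.48,0,0,0],[0,0,0.49,0,0,0],[0,0,0.49,0,0,0]]]'|egrep "eef|cont"; python3 -m inch '[[[0,0,0,0,0,0],[0,0,0,0,0,0],[0,0,0,0,0,0],[0,0,0,0,0,0],[0,0,0,0,0,0]]]' -1 20; python3 -m inch '[[[0,0.01,0,0,0,0],[0,0.04,0,0,0,0],[0,0.08,0,0,0,0],[0,0.12,0,0,0,0],[0,0.14,0,0,0,0],[0,0.14,0,0,0,0]]]'|egrep "eef|cont"
```

```text
eef_pos: [462.4, 115.5, 34.2]
contact_force: [0.0, 0.7, 0.3]
clock: 26.25
eef_pos: [464.4, 116.0, 36.6]
tcp_rot: [3.141, 0.002, 3.121]
contact_force: [0.3, 0.1, 7.0]
opening: 0.161
grasp_force: 25.5
eef_pos: [465.1, 144.8, 36.6]
contact_force: [-0.6, 1.5, 7.4]
```

```bash
python3 -m inch '[[[0,0,0,0,0,0],[0,0,0,0,0,0],[0,0,0,0,0,0],[0,0,-0.04,0,0,0],[0,0,-0.15,0,0,0],[0,0,-0.3,0,0,0],[0,0,-0.42,0,0,0],[0,0,-0.5,0,0,0]]]' 0|egrep "eef|cont"; python3 -m inch '[[[-0.03,-0.02,0,0,0,0.03],[-0.1,-0.06,0,0,0,0.06],[-0.18,-0.1,0,0,0,0.1],[-0.26,-0.14,0,0,0,0.14],[-0.33,-0.17,0,0,0,0.18],[-0.374,-0.178,0,0,0,0.22],[-0.374,-0.178,0,0,0,0.25],[-0.374,-0.178,0,0,0,0.25]]]'|egrep "eef|cont";python3 -m inch '[[[0,0,0,0,0,0.04],[0,0,0,0,0,0.08],[0,0,0,0,0,0.12],[0,0,0,0,0,0.16],[0,0,0,0,0,0.2],[0,0,0,0,0,0.235],[0,0,0,0,0,0.235],[0,0,0,0,0,0.235]]]'
```

```text
eef_pos: [465.0, 143.9, 138.5]
contact_force: [0.4, 0.0, -0.2]
eef_pos: [538.6, 106.3, 136.1]
contact_force: [-0.2, -0.7, -0.5]
clock: 28.75
eef_pos: [538.0, 106.7, 136.0]
tcp_rot: [-3.141, 0.0, 1.603]
contact_force: [0.8, -0.3, -0.8]
opening: 0.501
grasp_force: 0.0
```

```bash
python3 -m inch '[[[0.007,0.004,0.05,0,0,0],[0.007,0.004,0.15,0,0,0],[0.007,0.004,0.27,0,0,0],[0.007,0.004,0.37,0,0,0],[0.007,0.004,0.42,0,0,0],[0.007,0.004,0.43,0,0,0],[0.007,0.004,0.43,0,0,0],[0.007,0.004,0.43,0,0,0]]]'|egrep "eef|cont|rot"; python3 f.py; python3 -m inch '[[[0,0,0,0,0,0],[0,0,0,0,0,0],[0,0,0,0,0,0],[0,0,0,0,0,0],[0,0,0,0,0,0],[0,0,0,0,0,0]]]' -1 120; python3 m.py
```

```text
eef_pos: [539.6, 108.3, 50.3]
tcp_rot: [3.141, -0.0, 1.598]
contact_force: [0.4, 0.6, -0.3]
[539.81 108.26  50.71   0.32   0.03   0.29] 29.6667
clock: 30.17
eef_pos: [539.1, 108.2, 50.0]
tcp_rot: [3.142, -0.0, 1.597]
contact_force: [-1.7, 0.7, 6.8]
opening: 0.085
grasp_force: 117.8
[539.1  108.14  50.03  -1.58   0.08   5.81  -0.03   0.33  -0.     3.14
  -0.     1.6 ] 30.3667
12 -15.1 1 | 16 -9.6 2 | 20 -8.0 3 | 24 -8.2 3 | 28 -8.0 3 | 32 -8.1 3 | 36 -6.7 2 | 40 None 0 | 44 None 0 |
```

```bash
cat > e.py <<'E'
from h import *
np.set_printoptions(precision=2,suppress=True)
S=[];I=[]
for i in range(3):
    im=r.grab_frame("scene");s=r.sense();I.append(im.astype(float));S.append(np.r_[s["eef_pos"],s["contact_force"]])
print(np.mean(S,0),s["tcp_rot"][1].round(3),s["clock"])
h=cv2.cvtColor(np.mean(I,0).astype(np.uint8),cv2.COLOR_RGB2HSV).astype(float)
c=r.camera_info("scene")
y=s["eef_pos"][1]
for z in (72,68,64,44,40,36,32,28,24,20,16):
    p,q=[cv2.projectPoints(np.array([[539,yy,z]],float),c["rvec"],c["tvec"],c["K"],None)[0].ravel() for yy in(100,110)]
    k=(q[0]-p[0])/10;v=p[1]-(y-3-100)*.29  # row at blank's y
    v=int(round(v));u0=int(p[0]+(y-3-100)*k)-13
    row=h[v,u0:u0+24];b=np.where((row[:,0]>14)&(row[:,0]<27),row[:,1],0)
    i=np.argmax(b>65)
    if b[i]<=65: print(z,None);continue
    e=u0+i-(b[i]-65)/max(b[i]-row[i-1,1],1)
    print(z,v,"edge",round(e,2),"edge y",round(100+(e-p[0])/k,1),"axis y",round(100+(e-p[0])/k+(6 if z<50 else np.sqrt(256-(z-68)**2)),1))
E
python3 e.py
```

```text
[539.1  108.15  50.03  -1.6   -0.25   6.25] -0.0 30.5167
72 183 edge 356.5 edge y 89.8 axis y 105.3
68 184 edge 356.3 edge y 89.2 axis y 105.2
64 185 edge 355.95 edge y 88.1 axis y 103.5
44 190 edge 357.61 edge y 94.6 axis y 100.6
40 190 edge 357.61 edge y 94.7 axis y 100.7
36 191 edge 357.71 edge y 95.2 axis y 101.2
32 192 edge 357.62 edge y 94.9 axis y 100.9
28 193 edge 357.3 edge y 93.9 axis y 99.9
24 194 edge 357.17 edge y 93.5 axis y 99.5
20 195 edge 357.03 edge y 93.1 axis y 99.1
16 196 edge 356.65 edge y 91.8 axis y 97.8
```

```bash
python3 -m inch '[[[-0.01,0,-0.003,0,0,0],[-0.02,0,-0.003,0,0,0],[-0.03,0,-0.003,0,0,0],[-0.04,0,-0.003,0,0,0],[-0.04,0,-0.003,0,0,0]]]'|egrep "eef|cont|rot"; python3 e.py; python3 -m inch '[[[-0.006,0,-0.001,0,0.01,0],[-0.013,0,-0.002,0,0.02,0],[-0.02,0,-0.003,0,0.03,0],[-0.027,0,-0.003,0,0.041,0],[-0.027,0,-0.003,0,0.041,0]]]'|egrep "eef|cont|rot"; python3 e.py
```

```text
eef_pos: [539.3, 99.6, 50.2]
tcp_rot: [-3.141, 0.0, 1.597]
contact_force: [0.4, -0.8, -0.5]
[539.26  99.79  50.23   0.09  -1.16  -0.68] 0.0 31.0833
72 185 edge 353.89 edge y 80.4 axis y 95.9
68 186 edge 353.68 edge y 79.8 axis y 95.8
64 187 edge 353.85 edge y 80.5 axis y 96.0
44 192 edge 355.43 edge y 86.7 axis y 92.7
40 193 edge 355.23 edge y 86.0 axis y 92.0
36 194 edge 354.93 edge y 85.0 axis y 91.0
32 195 edge 354.72 edge y 84.3 axis y 90.3
28 196 edge 354.61 edge y 84.0 axis y 90.0
24 197 edge 354.28 edge y 82.9 axis y 88.9
20 198 edge 354.05 edge y 82.2 axis y 88.2
16 199 edge 353.8 edge y 81.3 axis y 87.3
eef_pos: [539.3, 93.9, 50.7]
tcp_rot: [-3.141, -0.13, 1.596]
contact_force: [-0.5, -0.5, -1.5]
[539.33  94.28  50.78  -0.31   0.1   -1.13] -0.128 31.65
72 186 edge 351.5 edge y 71.9 axis y 87.4
68 187 edge 351.51 edge y 72.0 axis y 88.0
64 188 edge 351.67 edge y 72.6 axis y 88.1
44 193 edge 354.57 edge y 83.5 axis y 89.5
40 194 edge 354.23 edge y 82.4 axis y 88.4
36 195 edge 354.08 edge y 81.9 axis y 87.9
32 196 edge 353.92 edge y 81.4 axis y 87.4
28 197 edge 353.73 edge y 80.8 axis y 86.8
24 198 edge 353.63 edge y 80.5 axis y 86.5
20 199 edge 353.62 edge y 80.6 axis y 86.6
16 None
```

```bash
python3 - <<'E'
from h import *
c=r.camera_info("scene")
def an(h,x,y,zs):
    for z in zs:
        P=lambda yy:cv2.projectPoints(np.array([[x,yy,z]],float),c["rvec"],c["tvec"],c["K"],None)[0].ravel()
        p,q=P(y),P(y+10);k=(q[0]-p[0])/10;v=int(round(p[1]));u0=int(p[0])-12
        row=h[v,u0:u0+26];b=np.where((row[:,0]>14)&(row[:,0]<27),row[:,1],0)
        t=b.max()/2;I=np.where(b>t)[0]
        if not len(I):print(z,None);continue
        i,j=I[0],I[-1]
        e=u0+i-(b[i]-t)/max(b[i]-row[i-1,1],1);f=u0+j+(b[j]-t)/max(b[j]-row[j+1,1],1)
        print(z,v,"L",round(y+(e-p[0])/k,1),"R",round(y+(f-p[0])/k,1),"mid",round(y+((e+f)/2-p[0])/k,1))
print("rack");an(cv2.cvtColor(cv2.imread("pics/scene0.png"),cv2.COLOR_BGR2HSV).astype(float),528,-228,(80,76,72,68,64,60,50,47,44,41,38))
s4=cv2.resize(cv2.imread("pics/s4.png"),(160,120),interpolation=cv2.INTER_AREA);f=np.zeros((400,640,3),np.uint8);f[130:250,280:440]=s4
print("s4");an(cv2.cvtColor(f,cv2.COLOR_BGR2HSV).astype(float),543,24.5,(72,68,64,44,40,36,32,28,24,20,16))
print("f");an(cv2.cvtColor(cv2.imread("pics/f.png"),cv2.COLOR_BGR2HSV).astype(float),539,106,(72,68,64,44,40,36,32,28,24,20,16))
r_=r.grab_frame("scene");print("now");an(cv2.cvtColor(r_,cv2.COLOR_RGB2HSV).astype(float),539,91,(72,68,64,44,40,36,32,28,24,20,16))
E
```

```text
rack
80 217 L -238.9 R -215.3 mid -227.1
76 218 L -242.0 R -214.3 mid -228.2
72 219 L -244.1 R -214.1 mid -229.1
68 220 L -245.4 R -214.2 mid -229.8
64 221 L -246.1 R -177.3 mid -211.7
60 222 L -245.7 R -218.4 mid -232.0
50 225 L -237.1 R -221.9 mid -229.5
47 225 L -237.5 R -222.2 mid -229.8
44 226 L -235.6 R -220.0 mid -227.8
41 227 L -233.7 R -202.8 mid -218.2
38 228 L -233.0 R -221.7 mid -227.3
s4
72 193 L 5.2 R 15.1 mid 10.2
68 194 L 3.9 R 14.4 mid 9.1
64 195 L 3.5 R 14.0 mid 8.7
44 200 L 8.6 R 17.7 mid 13.1
40 201 L 12.9 R 29.7 mid 21.3
36 202 L 15.6 R 28.3 mid 22.0
32 203 L 15.9 R 28.0 mid 22.0
28 204 L 15.6 R 28.0 mid 21.8
24 205 L 15.3 R 28.6 mid 22.0
20 206 L 15.1 R 29.0 mid 22.1
16 207 L 14.4 R 31.7 mid 23.0
f
72 183 L 88.7 R 108.2 mid 98.4
68 184 L 86.8 R 109.1 mid 97.9
64 185 L 87.1 R 110.7 mid 98.9
44 190 L 93.7 R 111.1 mid 102.4
40 191 L 94.9 R 110.6 mid 102.8
36 192 L 94.7 R 109.3 mid 102.0
32 193 L 93.8 R 106.6 mid 100.2
28 194 L 93.5 R 106.5 mid 100.0
24 195 L 93.2 R 106.2 mid 99.7
20 196 L 91.5 R 113.4 mid 102.4
16 197 L 91.4 R 358.3 mid 224.9
now
72 185 L 76.5 R 136.8 mid 106.7
68 186 L 74.4 R 141.9 mid 108.2Traceback (most recent call last):
  File "<stdin>", line 17, in <module>
  File "<stdin>", line 11, in an
IndexError: index 26 is out of bounds for axis 0 with size 26
```

```bash
python3 -m inch '[[[-0.007,0,0,0,0.01,0],[-0.0145,0,0,0,0.022,0],[-0.0145,0,0,0,0.022,0]]]'|egrep "eef|cont|rot"; python3 e.py
```

```text
eef_pos: [539.7, 91.9, 50.6]
tcp_rot: [3.141, -0.199, 1.597]
contact_force: [-0.2, 0.5, 1.0]
[539.67  91.86  50.65  -0.12  -0.02   0.08] -0.196 32.1
72 187 edge 350.55 edge y 68.5 axis y 83.9
68 188 edge 350.64 edge y 68.9 axis y 84.9
64 189 edge 350.98 edge y 70.1 axis y 85.6
44 194 edge 354.3 edge y 82.5 axis y 88.5
40 195 edge 354.16 edge y 82.1 axis y 88.1
36 196 edge 353.75 edge y 80.7 axis y 86.7
32 197 edge 353.69 edge y 80.6 axis y 86.6
28 198 edge 353.66 edge y 80.5 axis y 86.5
24 199 edge 353.63 edge y 80.6 axis y 86.6
20 None
16 None
```

```bash
python3 -m inch '[[[0.012,0,0.0024,0,0,0],[0.025,0,0.005,0,0,0],[0.037,0,0.0074,0,0,0],[0.049,0,0.0098,0,0,0],[0.049,0,0.0098,0,0,0]]]'|egrep "eef|cont"; for i in 1 2; do python3 -m inch '[[[0.0025,0,0.0005,0,0,0],[0.005,0,0.001,0,0,0]]]'|egrep "eef|cont"; done; python3 e.py
```

```text
eef_pos: [539.2, 101.8, 50.6]
contact_force: [-0.3, -4.8, 2.6]
eef_pos: [539.2, 102.1, 50.6]
contact_force: [0.1, -11.3, 4.9]
eef_pos: [539.2, 102.5, 50.6]
contact_force: [-0.9, -14.7, 5.3]
[539.21 102.49  50.58  -1.36 -12.49   4.71] -0.195 33.0
72 184 edge 354.15 edge y 81.4 axis y 96.9
68 185 edge 353.62 edge y 79.6 axis y 95.6
64 186 edge 353.49 edge y 79.2 axis y 94.7
44 None
40 192 edge 356.89 edge y 92.0 axis y 98.0
36 193 edge 356.81 edge y 91.9 axis y 97.9
32 194 edge 356.59 edge y 91.2 axis y 97.2
28 195 edge 356.42 edge y 90.7 axis y 96.7
24 196 edge 356.41 edge y 90.7 axis y 96.7
20 197 edge 356.34 edge y 90.6 axis y 96.6
16 198 edge 356.26 edge y 90.4 axis y 96.4
```

```bash
python3 -m inch '[[[-0.002,-0.001,-0.0004,0,0,0],[-0.003,-0.0015,-0.0006,0,0,0],[-0.003,-0.0015,-0.0006,0,0,0]]]'|egrep "eef|cont"; python3 e.py | head -1;  python3 -m inch '[[[0,0,0,0,0,0],[0,0,0,0,0,0],[0,0,0,0,0,0],[0,0,0,0,0,0]]]' 0 30; python3 e.py
```

```text
eef_pos: [539.2, 102.2, 50.6]
contact_force: [-0.4, -10.0, 2.9]
[539.19 102.27  50.59  -0.41  -9.97   3.04] -0.196 33.4
clock: 33.73
eef_pos: [538.8, 103.6, 50.6]
tcp_rot: [-3.141, -0.198, 1.597]
contact_force: [-0.1, 0.5, 0.0]
opening: 0.501
grasp_force: 0.0
[538.85 103.51  50.56  -0.06   0.04   0.51] -0.198 33.8833
72 184 edge 353.39 edge y 78.6 axis y 94.1
68 185 edge 353.22 edge y 78.1 axis y 94.1
64 186 edge 353.26 edge y 78.4 axis y 93.8
44 191 edge 355.89 edge y 88.3 axis y 94.3
40 192 edge 356.4 edge y 90.3 axis y 96.3
36 193 edge 356.46 edge y 90.6 axis y 96.6
32 194 edge 356.35 edge y 90.3 axis y 96.3
28 195 edge 356.39 edge y 90.5 axis y 96.5
24 196 edge 356.4 edge y 90.7 axis y 96.7
20 197 edge 356.37 edge y 90.7 axis y 96.7
16 198 edge 356.25 edge y 90.3 axis y 96.3
```

```bash
python3 -m inch '[[[0.008,0,-0.04,0,0,0],[0.026,0,-0.13,0,0,0],[0.05,0,-0.25,0,0,0],[0.07,0,-0.353,0,0,0],[0.07,0,-0.353,0,-0.02,0],[0.07,0,-0.353,0,-0.05,0],[0.07,0,-0.353,0,-0.063,0],[0.07,0,-0.353,0,-0.063,0]]]'|egrep "eef|cont|rot"; python3 -m inch '[[[0.02,-0.04,0,0,0,-0.03],[0.06,-0.11,0,0,0,-0.06],[0.1,-0.19,0,0,0,-0.1],[0.15,-0.26,0,0,0,-0.14],[0.19,-0.32,0,0,0,-0.18],[0.21,-0.36,0,0,0,-0.22],[0.21,-0.36,0,0,0,-0.25],[0.21,-0.36,0,0,0,-0.25]]]'|egrep "eef|rot";python3 -m inch '[[[0,0,0,0,0,-0.04],[0,0,0,0,0,-0.08],[0,0,0,0,0,-0.12],[0,0,0,0,0,-0.16],[0,0,0,0,0,-0.2],[0,0,0,0,0,-0.235],[0,0,0,0,0,-0.235],[0,0,0,0,0,-0.235]]]'; cat > k.py <<'E'
from h import *
from t import show
np.set_printoptions(precision=1,suppress=True)
r.grab_frame("wrist");s=r.sense();w=r.grab_frame("wrist")[:,:,::-1];np.save("s10.npy",s,allow_pickle=True);cv2.imwrite("pics/w10.png",w);print(s["eef_pos"],s["tcp_rot"])
h=cv2.cvtColor(w,cv2.COLOR_BGR2HSV)
for v in range(190,330,4):
    o=np.where((h[v,:,0]<30)&(h[v,:,0]>8)&(h[v,:,1]>90)&(h[v,:,2]>50))[0];o=o[(o>180)&(o<420)]
    g=np.split(o,np.where(np.diff(o)>2)[0]+1) if len(o) else []
    print(v,[(int(a[0]),int(a[-1]),int(np.median(h[v,a,0]))) for a in g if len(a)>2])
for t,y in((-.05,103),(0,101),(.05,98)):show(s,539,y,t)
E
python3 k.py
```

```text
eef_pos: [539.3, 104.3, 123.6]
tcp_rot: [3.14, 0.002, 1.599]
contact_force: [-0.6, 0.8, -0.3]
eef_pos: [465.3, 143.2, 122.8]
tcp_rot: [3.141, -0.001, 2.387]
clock: 35.88
eef_pos: [466.0, 142.9, 122.6]
tcp_rot: [3.141, -0.0, 3.114]
contact_force: [0.1, -0.7, -0.4]
opening: 0.5
grasp_force: 0.0
[466.  143.  122.6] [ 3.1 -0.   3.1]
190 [(316, 335, 10)]
194 [(315, 335, 12)]
198 [(315, 336, 12)]
202 [(315, 336, 12)]
206 [(315, 336, 12)]
210 [(315, 336, 12)]
214 [(316, 335, 12)]
218 [(316, 335, 12)]
222 [(316, 335, 12)]
226 [(318, 333, 13)]
230 [(319, 332, 12)]
234 [(319, 332, 12)]
238 [(319, 332, 12)]
242 [(319, 331, 12)]
246 [(319, 332, 12)]
250 [(319, 331, 12)]
254 [(320, 331, 12)]
258 [(320, 331, 12)]
262 [(320, 331, 12)]
266 [(320, 331, 12)]
270 [(320, 331, 12)]
274 [(281, 285, 17), (319, 331, 12)]
278 [(280, 283, 17), (320, 330, 12)]
282 [(279, 282, 17), (320, 331, 12)]
286 [(278, 281, 16), (320, 331, 12)]
290 [(276, 282, 18), (320, 330, 12)]
294 [(276, 284, 19), (320, 330, 12)]
298 [(275, 287, 19), (320, 330, 12)]
302 [(274, 288, 19), (320, 331, 12)]
306 [(273, 288, 19)]
310 [(272, 287, 20)]
314 [(270, 285, 20)]
318 [(269, 280, 20)]
322 []
326 []
tilt -0.05 y0 103 left edge [array([275.4, 273. ]), array([274.2, 276.2]), array([272.9, 279.5]), array([271.6, 283. ]), array([270.3, 286.5])] bow c/edges [270.3 306.6] [250.4 306.1] [290.6 306.8] top [266.1 318.9]
tilt 0 y0 101 left edge [array([273.6, 273. ]), array([272.7, 276.2]), array([271.7, 279.5]), array([270.7, 283. ]), array([269.7, 286.5])] bow c/edges [271.6 306.6] [251.7 306.1] [291.9 306.8] top [268.5 319. ]
tilt 0.05 y0 98 left edge [array([270.8, 273. ]), array([270.1, 276.2]), array([269.4, 279.5]), array([268.7, 282.9]), array([268. , 286.5])] bow c/edges [271.6 306.6] [251.7 306.1] [291.9 306.8] top [269.6 319. ]
```

```bash
python3 -m inch '[[[0.003,0.004,0.05,0,0,0],[0.005,0.008,0.15,0,0,0],[0.005,0.008,0.28,0,0,0],[0.005,0.008,0.38,0,0,0],[0.005,0.008,0.42,0,0,0],[0.005,0.008,0.43,0,0,0],[0.005,0.008,0.43,0,0,0],[0.005,0.008,0.43,0,0,0]]]'|egrep "eef|cont"; python3 -m inch '[[[0,0,0,0,0,0],[0,0,0,0,0,0],[0,0,0,0,0,0],[0,0,0,0,0,0],[0,0,0,0,0,0]]]' -1 20; python3 -m inch '[[[-0.001,-0.01,0,0,0,0],[-0.001,-0.04,0,0,0,0],[-0.002,-0.07,0,0,0,0],[-0.002,-0.1,0,0,0,0],[-0.003,-0.12,0,0,0,0],[-0.003,-0.13,0,0,0,0],[-0.003,-0.13,0,0,0,0]]]'|egrep "eef|cont"; python3 f.py
```

```text
eef_pos: [465.4, 145.0, 37.1]
contact_force: [-0.2, -0.4, 0.7]
clock: 37.07
eef_pos: [465.5, 145.0, 37.4]
tcp_rot: [3.141, 0.001, 3.121]
contact_force: [-1.5, -1.1, 6.6]
opening: 0.155
grasp_force: 25.2
eef_pos: [464.9, 118.5, 37.4]
contact_force: [-3.6, -0.9, 9.9]
[464.87 118.67  37.41  -3.91  -0.99  10.12] 37.9
```

```bash
python3 -m inch '[[[0.0015,-0.004,-0.002,0,0,0],[0.0015,-0.0075,-0.002,0,0,0]]]' >/dev/null; python3 f.py; for i in 1 2 3 4; do python3 -m inch '[[[0,-0.002,0,0,0,0],[0,-0.0035,0,0,0,0]]]' >/dev/null; python3 f.py; done
```

```text
[464.86 117.37  37.45  -1.65   0.41   7.  ] 38.3167
[464.82 116.72  37.43  -1.88   0.67   7.41] 38.7333
[464.82 116.02  37.44  -1.83   1.14   7.62] 39.15
[464.8  115.32  37.43  -2.11   0.89   7.46] 39.5667
[464.79 114.62  37.44  -1.97   0.9    7.6 ] 39.9833
```

```bash
for i in 1 2 3 4; do python3 -m inch '[[[0,-0.001,0,0,0,0],[0,-0.002,0,0,0,0]]]' >/dev/null; python3 f.py; done
```

```text
[464.78 114.25  37.44  -1.74   1.17   6.9 ] 40.4
[464.77 113.84  37.44  -1.84   0.84   8.08] 40.8167
[464.74 113.44  37.43  -1.9    1.11   7.6 ] 41.2333
[464.74 113.04  37.43  -2.37   1.76   7.41] 41.65
```

```bash
python3 f.py; python3 -m inch '[[[0,-0.001,0,0,0,0],[0,-0.0015,0,0,0,0]]]' >/dev/null; python3 f.py
```

```text
[464.74 113.05  37.44  -1.7    1.31   7.49] 41.9Traceback (most recent call last):
  File "f.py", line 5, in <module>
    im=r.grab_frame("scene");s=r.sense();S.append(np.r_[s["eef_pos"],s["contact_force"]])
ValueError: 200 camera calls are used up
```

```bash
for i in 1 2 3 4; do python3 -m inch '[[[0,0,0,0,0,0]]]' | egrep "eef|contact"; done; for i in 1 2 3 4; do python3 -m inch '[[[0,-0.0005,0,0,0,0]]]' | egrep "eef|contact"; done
```

```text
eef_pos: [464.7, 112.8, 37.4]
contact_force: [-2.8, 1.0, 7.4]
eef_pos: [464.7, 112.7, 37.4]
contact_force: [-1.4, 0.4, 7.2]
eef_pos: [464.7, 112.7, 37.4]
contact_force: [-2.7, 0.6, 7.6]
eef_pos: [464.7, 112.7, 37.4]
contact_force: [-2.4, 1.3, 8.1]
eef_pos: [464.8, 112.7, 37.4]
contact_force: [-2.2, 1.5, 7.1]
eef_pos: [464.7, 112.6, 37.4]
contact_force: [-1.6, 0.8, 7.5]
eef_pos: [464.7, 112.5, 37.4]
contact_force: [-2.8, 1.4, 6.9]
eef_pos: [464.8, 112.4, 37.5]
contact_force: [-2.1, 1.5, 7.6]
```

```bash
for i in 1 2 3 4 5 6 7 8; do python3 -m inch '[[[0,-0.0005,0,0,0,0]]]' | egrep "eef|contact" | tr '\n' ' '; echo; done
```

```text
eef_pos: [464.7, 112.3, 37.4] contact_force: [-2.3, 0.6, 8.3] 
eef_pos: [464.8, 112.2, 37.5] contact_force: [-2.4, 1.7, 7.1] 
eef_pos: [464.7, 112.2, 37.5] contact_force: [-1.1, 1.5, 7.5] 
eef_pos: [464.7, 112.1, 37.4] contact_force: [-1.6, 2.9, 7.3] 
eef_pos: [464.8, 112.0, 37.5] contact_force: [-2.7, 3.4, 7.5] 
eef_pos: [464.7, 112.0, 37.5] contact_force: [-1.9, 4.8, 7.5] 
eef_pos: [464.7, 111.9, 37.5] contact_force: [-2.2, 4.3, 7.2] 
eef_pos: [464.7, 111.9, 37.4] contact_force: [-1.9, 4.9, 7.6]
```

```bash
for i in 1 2 3; do python3 -m inch '[[[0,0,0,0,0,0]]]' | egrep "eef|contact" | tr '\n' ' '; echo; done;  for i in 1 2 3 4; do python3 -m inch '[[[0,0.0006,0,0,0,0]]]' | egrep "eef|contact" | tr '\n' ' '; echo; done
```

```text
eef_pos: [464.7, 111.9, 37.5] contact_force: [-3.4, 4.4, 7.4] 
eef_pos: [464.7, 111.9, 37.4] contact_force: [-2.7, 3.7, 7.6] 
eef_pos: [464.7, 111.9, 37.4] contact_force: [-1.6, 3.4, 6.6] 
eef_pos: [464.7, 111.9, 37.5] contact_force: [-2.5, 1.9, 7.9] 
eef_pos: [464.7, 111.9, 37.5] contact_force: [-3.0, 1.7, 7.1] 
eef_pos: [464.7, 112.0, 37.4] contact_force: [-0.6, 0.6, 6.3] 
eef_pos: [464.7, 112.0, 37.4] contact_force: [-2.3, 0.3, 7.3]
```

```bash
python3 -m inch '[[[0,0,0,0,0,0],[0,0,0,0,0,0],[0,0,0,0,0,0],[0,0,0,0,0,0]]]' 0 | egrep "eef|opening|cont"; python3 -m inch '[[[0,0,-0.04,0,0,0],[0,0,-0.13,0,0,0],[0,0,-0.25,0,0,0],[0,0,-0.38,0,0,0],[0,0,-0.46,0,0,0],[0,0,-0.5,0,0,0],[0,0,-0.5,0,0,0],[0,0,-0.5,0,0,0]]]'; python3 -c "
from rig import r
print(r.sign_off())"
```

```text
eef_pos: [464.4, 111.8, 36.8]
contact_force: [0.0, 0.1, 0.8]
opening: 0.496
clock: 45.08
eef_pos: [464.4, 111.8, 136.9]
tcp_rot: [3.141, 0.0, 3.121]
contact_force: [-0.1, 0.7, -0.9]
opening: 0.497
grasp_force: 0.0
the job is handed in; nothing more can be done
None
```

I handed the job in at about 45 s with the brass blank wedged in the slot and the cursor arm at its barrel, but the sign-off gave no verdict and the 200 camera calls had run out, so the final contact and release rest on force readings alone (first wedging leaned about 0.13 rad, so I backed the cursor off, then straightened and re-wedged the blank upright).

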